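Rebuild the stirrer's slip clutch

ROBOT

A 6-joint arm with a two-finger parallel gripper is mounted at the origin on a cart in front of the work surface, level with it; the furniture and walls round the work are solid. World frame = base frame: x ahead of the robot, y to its left, z up, the work surface at z = 0. Lengths are in m, angles in rad, forces in N, time in s.
With the tool pointing down it reaches from about 0.35 to 0.875 m from the base axis. Payload 15.5 kg.
Tool frame: the origin (TCP) lies between the finger pads; the fingertips stand 8 mm ahead of it and the grasp point (between the pads) lies 11 mm behind it; z points along the fingers, y is the direction in which the jaws open and shut (so a half turn about z gives the same grasp; the last joint's range is limited). The gripper opens to 85 mm and grips with 20 to 120 N. Pads are 22 mm wide; open, the fingers measure 114 mm over their backs; the gripper's body (76 mm by 85 mm) begins 54 mm behind the grasp point. The pads swing forward as they close: fully open they stand 13 mm farther back than shut.
Start: joints at [1.161, 0.494, 1.345, -0, 1.302, -0.096], TCP at [0.193, 0.594, 0.239] pointing down, gripper open.
Joint ranges: [-2.91, 2.91], [-0.82, 2.16], [0.22, 2.67], [-1.22, 4.37], [0.12, 2.79], [-3.08, 3.08]. Speed limits (rad/s): [1.89, 1.89, 2.57, 3.01, 3.01, 3.01].

INTERFACE

Orientations are given as a unit quaternion [x, y, z, w].
In Python, from plant import ctrl gives the robot as it stands.
- The arm moves only by the tool jog_arm, never from a script. Its argument "series" is a list of rows, each a list of 7 numbers: the turn, a rotation vector about the tool's x, y, z in degrees, then the shift along the tool's x, y, z in cm, then the opening, from 0 (shut) to 1 (fully open). A call has 1 to 12 rows; each row shifts and turns the pose as measured when the row begins, along the tool's axes as they then stand; what a row does not reach is not made up. A row lasts 1/12 s, in which the tool goes at most 41.7 mm and 7.16 degrees, less where a joint would pass 70% of its speed; a pose out of reach is approached as far as the arm can. A call is refused whole if a number of a shift passes 4.17 or a number of a turn 7.16, either way. A call with a gripper value outside its range is refused whole. The fingers move at their own pace and stop on an object; "force" is the grip in N (left out, the last holds). Time passes only in rows, so rows that do not move let the fingers close. It gives the time, the measured TCP pose, the force and the opening at its end, in the units of the state.
- ctrl.get_state(): the state, without advancing time (a new reading comes with each control period).
- ctrl.capture(name): name is "scene" or "top"; returns a dict with "color" (384x512x3 uint8, blue, green, red), "fx", "fy", "cx", "cy" (pixels), "k1" (the pictures are not rectified: a ray, as slopes to the right and down, at radius r is drawn at 1 + k1 r^2 times it, then the intrinsics apply), "world_to_cam" (4x4, takes a point from world to camera coordinates). Camera axes: x right, y down, z forward; pixel columns grow to the right and rows downward; lengths in m; the calibration is good to about 2 mm. A picture is of the moment at which its call begins. There is no depth.
- ctrl.hand_in(): hands the job in, once; it reports no verdict.
The state is a dict: "time": time; "qpos": joint angles; "qvel": joint speeds; "joint_torque": joint torques, N m; "position": TCP position; "ee_rot": TCP orientation; "contact_force": force on the tool from outside, world axes, zero at the start; "ft_torque": the same for the moment, N m; "gripper_width": opening from 0.0 (shut) to 1.0 (fully open).
Only numpy, scipy, OpenCV 4.12 (cv2) and the standard library are available. Lean on these libraries where they do the work, as an engineer would, in place of code of your own. Each camera call takes 0.05 s, during which the arm holds its last target.

TASK

Rebuild the stirrer's slip clutch on its splined hub: first the orange-lined clutch disc with its tab on the side of the orange mark, then the bare metal separator plate on top of it with its tab on the opposite side, by the white mark. The hub may stand somewhat turned either way, so feel for the grooves: turn each plate lightly on the spline ends until its teeth drop in, and lower it flat and fully home without ever pressing hard. Leave the jar and the tins standing where they are.

Things in the scene. Friction and masses are not known exactly. Their poses are not given: they have to be found in the camera images.
- carrier: Fixed grey round base, 120 mm diameter, 12 mm high, with a dark steel column of 54 mm diameter up to 40 mm and a splined hub on that. Origin: centre of the underside; z up, +y toward the raised orange mark, -y toward the white mark. Free beside the column from 18 mm up. Column and hub are sprung: pushed down with over 5 N they give 1 mm per 1.5 N, at most 10 mm, then stand hard.
- seat (a point): Point on the hub axis at the top face of the column, 40 mm above the bench; same axes as the base (orange mark toward +y, white toward -y). A plate that is home has its origin here (clutch disc) or 8 mm higher (separator on the disc).
- splines (a point): Point on the axis level with the upper ends of the hub's splines, 64 mm up; axes of the base. Steel core 31 mm diameter with four straight splines 14 mm wide, 90 degrees apart, out to 22 mm radius. At hub angle 0 the splines lie along the base's x and y; the hub really stands turned by an unmeasured angle, up to 32 degrees either way. It can be turned only very stiffly (0.8 N m).
- pilot (a point): Top of the hub on its axis, 78 mm above the bench. Above the splines the plain 31 mm core goes on to 72 mm and then tapers to 22 mm at the top; it centres a plate that rests on the spline ends.
- orange_mark (a point): Top of the orange mark, 24x14 mm, 50 mm from the axis, 17.5 mm above the bench.
- white_mark (a point): Top of the white mark, 24x14 mm, 50 mm from the axis, 17.5 mm above the bench.
- disc: Clutch disc, dark steel with orange lining segments, 8 mm thick, 72 mm diameter, about 120 g. Two parallel flats 58 mm apart at its +y and -y edges (grip across these); a tab 18 mm wide reaches along +x to 60 mm from the centre. Origin: centre of the underside; z up. At the start it lies flat on a fixed cork puck, 53 mm diameter, 18 mm high.
- disc_tab (a point): Middle of the disc's tab, 50 mm from its centre along its +x, 4 mm above its underside. The disc's 47 mm hole has four inward teeth 11.4 mm wide on its diagonals, reaching in to 17 mm radius. They drop into the hub's grooves, with about 3.5 degrees of play either way, when the disc's x axis lies along a spline; otherwise they ride on the spline ends.
- separator: Separator plate, bare bright metal, in size, shape, teeth and axes the same as the clutch disc (8 mm thick, flats 58 mm apart at +y and -y, tab along +x, about 120 g). Origin: centre of the underside; z up. At the start it lies flat on another fixed cork puck, 53 mm diameter, 18 mm high.
- separator_tab (a point): Middle of the separator's tab, 50 mm from its centre along its +x, 4 mm above its underside.
- jar_steel: Lidded jar, grey lid, 78 mm diameter, 107 mm high, a bystander. Origin: centre of the underside.
- tin_plum: Open tin with plum wax, 58 mm diameter, 50 mm high, a bystander. Origin: centre of the underside.
- tin_oxide: Open pale tin, 59 mm diameter, 45 mm high, a bystander. Origin: centre of the underside.
Mind the look-alikes: they are no part of the job. What is meant by the disc is not blue, purple or turquoise, and is the larger of those in its own colour.

How it is judged:
By the outcome, as a careful person would: the job done as asked, in the order asked, and still so for the second after the job is handed in, with the robot touching nothing.
It also fails if it takes over 72 s, if anything falls off the work surface, if the arm or the gripper's body presses on something with over 40 N, if the wrist force passes 120 N, or if a joint passes its speed limit or range.

## Working session

There is one attempt and no reset: what is moved stays moved. The work goes in short steps, Python scripts to look and compute and a tool call to move; the robot and the scene stay as the last step left them, time stands still between calls to the robot, and variables do not carry over. Pictures are saved under pics/ and viewed, and the job is handed in when it is done.

Besides the shell and the picture viewer there is one more tool, called after "Emit:" as a command line: name --pt "numbers of a row" for each row, then --argument value for the rest. jog_arm: Moves the arm, as the interface text tells. Its arguments: {"type":"object","properties":{"series":{"type":"array"},"force":{"type":"number"}},"required":["series"]}

```bash
ls; mkdir -p pics; cat > h.py <<'E'
import numpy as np, cv2
from plant import ctrl
from scipy.spatial.transform import Rotation as R
def cap(n,f=None):
    c=ctrl.capture(n)
    if f: cv2.imwrite('pics/'+f,c['color'])
    return c
def ray(c,u,v):
    x=(u-c['cx'])/c['fx'];y=(v-c['cy'])/c['fy']
    K=np.array([[c['fx'],0,c['cx']],[0,c['fy'],c['cy']],[0,0,1]])
    p=cv2.undistortPoints(np.array([[[u,v]]],float),K,np.array([c['k1'],0,0,0.]))[0,0]
    M=np.array(c['world_to_cam']);o=-M[:3,:3].T@M[:3,3]
    d=M[:3,:3].T@np.array([p[0],p[1],1]);return o,d/np.linalg.norm(d)
def onz(c,u,v,z):
    o,d=ray(c,u,v);return o+d*(z-o[2])/d[2]
def tri(c1,p1,c2,p2):
    o1,d1=ray(c1,*p1);o2,d2=ray(c2,*p2)
    A=np.stack([d1,-d2],1);t=np.linalg.lstsq(A,o2-o1,rcond=None)[0]
    a=o1+d1*t[0];b=o2+d2*t[1];return (a+b)/2,np.linalg.norm(a-b)
def proj(c,P):
    M=np.array(c['world_to_cam']);q=M[:3,:3]@P+M[:3,3];a=q[:2]/q[2];a=a*(1+c['k1']*(a@a))
    return np.array([a[0]*c['fx']+c['cx'],a[1]*c['fy']+c['cy']])
E
python3 - <<'E'
from h import *
for n in('scene','top'):
    c=cap(n,n+'0.png');M=np.array(c['world_to_cam']);print(n,c['fx'],c['k1'],(-M[:3,:3].T@M[:3,3]).round(3),M[:3,:3].round(3).tolist())
s=ctrl.get_state();print({k:np.round(v,3) for k,v in s.items()})
E
```

```text
pics
scene 477.11015189072845 -0.033263647113585544 [ 0.151 -0.665  1.085] [[0.835, -0.549, 0.014], [-0.412, -0.643, -0.645], [0.364, 0.533, -0.764]]
top 386.27664251658086 -0.015677075084977624 [0.496 0.027 1.017] [[-0.002, -1.0, -0.002], [-0.99, 0.002, -0.14], [0.14, 0.001, -0.99]]
{'time': np.float64(0.1), 'qpos': array([ 1.161,  0.494,  1.346, -0.   ,  1.302, -0.095]), 'qvel': array([-0.003, -0.001, -0.002, -0.   , -0.001,  0.001]), 'joint_torque': array([ 2.0000e-03, -8.8360e+01, -3.8456e+01, -0.0000e+00,  5.0000e-03,
       -0.0000e+00]), 'position': array([0.193, 0.594, 0.239]), 'ee_rot': array([ 0.156,  0.988, -0.001, -0.   ]), 'contact_force': array([ 0.172, -0.086, -0.53 ]), 'ft_torque': array([-0.02 ,  0.03 ,  0.055]), 'gripper_width': np.float64(1.001)}
```

View pics/scene0.png

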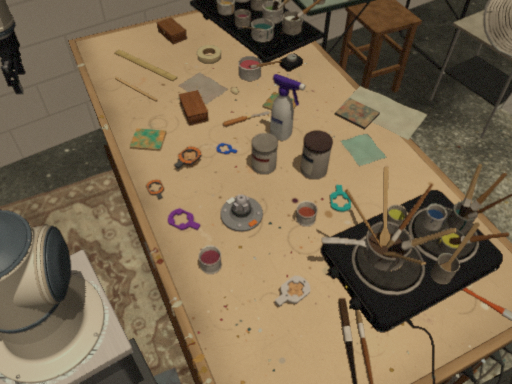

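View pics/top0.png

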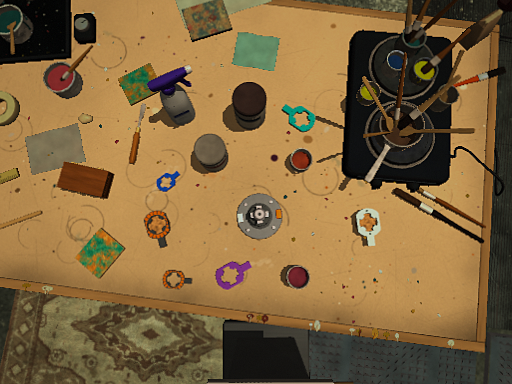

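Candidates in the top view are orange (157,225) and a smaller orange (174,280), plus blue (167,182), purple (231,275), turquoise (299,118) and bare metal (368,225). The disc should be the larger orange one and the separator the bare metal one. I'll confirm that with crops.

```bash
python3 - <<'E'
import cv2,numpy as np
t=cv2.imread('pics/top0.png')
def cr(x,y,w=32,h=40,s=6):return cv2.resize(t[y-h:y+h,x-w:x+w],None,fx=s,fy=s,interpolation=cv2.INTER_CUBIC)
a=np.hstack([cr(157,225,32,24),cr(174,280,32,24)]);b=np.hstack([cr(260,216,32,24),cr(368,225,32,24)])
cv2.imwrite('pics/crop0.png',np.vstack([a,b]))
s=cv2.imread('pics/scene0.png')
def cs(x,y,w=32,h=24,s_=6):return cv2.resize(s[y-h:y+h,x-w:x+w],None,fx=s_,fy=s_,interpolation=cv2.INTER_CUBIC)
cv2.imwrite('pics/crop1.png',np.vstack([np.hstack([cs(188,157),cs(155,187)]),np.hstack([cs(242,212),cs(293,291)])]))
E
```

```text
(no output)
```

View pics/crop0.png

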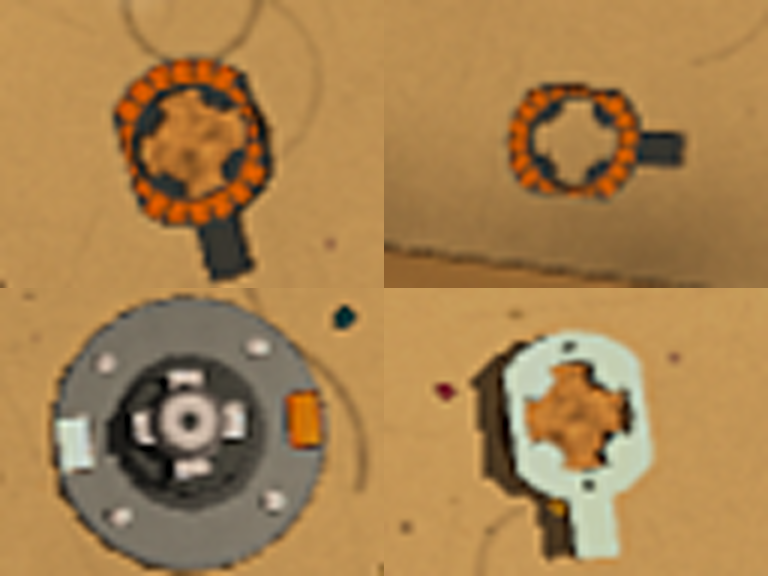

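View pics/crop1.png

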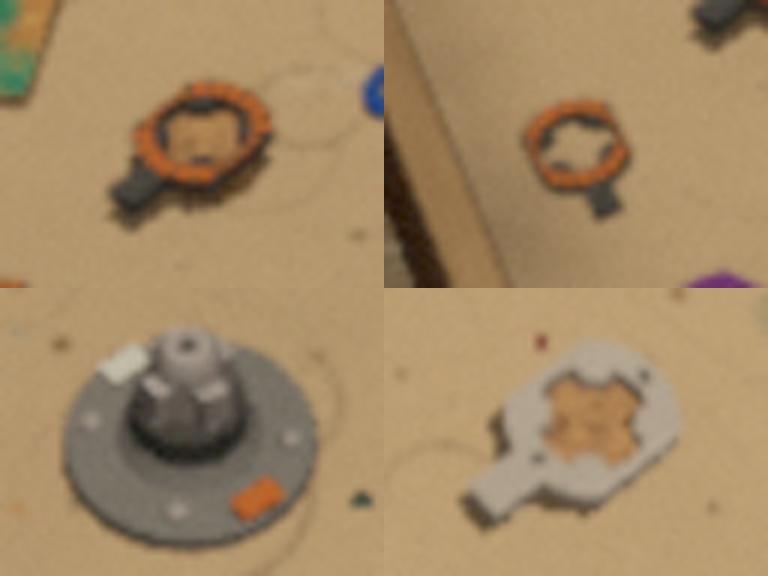

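```bash
cat > m.py <<'E'
from h import *
def roi(c,x,y,w=32,s=8):
    im=c['color'][y-w:y+w,x-w:x+w]
    big=cv2.resize(im,None,fx=s,fy=s,interpolation=cv2.INTER_CUBIC)
    f=lambda p:np.array([(p[0]+.5)/s-.5+x-w,(p[1]+.5)/s-.5+y-w])
    return big,cv2.cvtColor(big,cv2.COLOR_BGR2HSV).astype(int),f
def biggest(m):
    m=m.astype(np.uint8)*255
    cs,_=cv2.findContours(m,cv2.RETR_EXTERNAL,cv2.CHAIN_APPROX_NONE)
    return max(cs,key=cv2.contourArea)
def cen(c):
    M=cv2.moments(c);return np.array([M['m10']/M['m00'],M['m01']/M['m00']])
def fill(c,sh):
    o=np.zeros(sh[:2],np.uint8);cv2.drawContours(o,[c],-1,255,-1);return o
E
python3 - <<'E'
from m import *
vis=[]
res={}
T=cap('top');S=cap('scene')
for n,c,locs in(('top',T,dict(disc=(157,228),sep=(368,228),car=(260,216))),('scene',S,dict(disc=(186,160),sep=(292,291),car=(242,212)))):
    for k,(x,y) in locs.items():
        b,h,f=roi(c,x,y)
        H,Sa,V=h[...,0],h[...,1],h[...,2]
        v=b.copy()
        def mark(p,col=(255,0,0)): cv2.circle(v,tuple(int(i) for i in p),4,col,-1)
        if k=='disc':
            o=((H<13)&(Sa>190)&(V>110))
            o=cv2.morphologyEx(o.astype(np.uint8),cv2.MORPH_CLOSE,np.ones((25,25)))
            hull=cv2.convexHull(biggest(o));p=cen(hull);cv2.drawContours(v,[hull],-1,(255,0,0),1)
            res[n,k]=f(p);mark(p)
            d=(V<80)&(Sa<110)
            d[fill(hull,b.shape)>0]=0
            d=cv2.morphologyEx(d.astype(np.uint8),cv2.MORPH_OPEN,np.ones((15,15)))
            t=biggest(d);cv2.drawContours(v,[t],-1,(0,255,0),1);res[n,'dtab']=f(cen(t));mark(cen(t))
        if k=='sep':
            m=(Sa<75)&(V>125)
            t=biggest(m);F=fill(t,b.shape)
            body=cv2.morphologyEx(F,cv2.MORPH_OPEN,cv2.getStructuringElement(cv2.MORPH_ELLIPSE,(95,95) if n=='top' else (75,75)))
            bc=biggest(body>0);p=cen(bc);cv2.drawContours(v,[t],-1,(0,255,0),1);cv2.drawContours(v,[bc],-1,(255,0,0),1)
            res[n,k]=f(p);mark(p)
            tb=cv2.morphologyEx(F&~body,cv2.MORPH_OPEN,np.ones((21,21)));tt=biggest(tb>0);res[n,'stab']=f(cen(tt));mark(cen(tt))
        if k=='car':
            t=biggest((H<15)&(Sa>190)&(V>130));res[n,'orange']=f(cen(t));cv2.drawContours(v,[t],-1,(255,0,0),1)
            w=(V>(190 if n=='top' else 165))&(Sa<40)
            cs,_=cv2.findContours(w.astype(np.uint8),cv2.RETR_EXTERNAL,cv2.CHAIN_APPROX_NONE)
            for q in cs:
                if cv2.contourArea(q)>150: print(n,f(cen(q)).round(2),cv2.contourArea(q),cen(q).round());cv2.drawContours(v,[q],-1,(0,0,255),1)
            g=(Sa<75)
            g=cv2.morphologyEx(g.astype(np.uint8),cv2.MORPH_CLOSE,np.ones((9,9)));t=biggest(g);t=cv2.convexHull(t);cv2.drawContours(v,[t],-1,(0,255,0),1)
            e=cv2.fitEllipse(t);res[n,'base']=f(e[0]);print(n,'ell',f(e[0]),e[1:])
        vis.append(cv2.resize(v,(266,266)))
cv2.imwrite('pics/m1.png',np.vstack([np.hstack(vis[:3]),np.hstack(vis[3:])]))
for k in('disc','dtab','sep','stab','orange','base'):
    a,b=res['top',k],res['scene',k];P,e=tri(T,a,S,b);print(k,a.round(1),b.round(1),'tri',(P*1e3).round(1),'miss',round(e*1e3,1))
    z=dict(disc=.026,dtab=.026,sep=.026,stab=.026,orange=.0175,base=.012)[k]
    print('   onz top',(onz(T,*a,z)*1e3).round(1),'scene',(onz(S,*b,z)*1e3).round(1))
E
```

```text
top [239.96 217.47] 1978.0 [ 99. 271.]
top [266.83 214.39] 326.5 [314. 247.]
top ell [258.93749428 215.8173027 ] ((360.9043273925781, 361.8033142089844), 66.12444305419922)
scene [230.44 200.19] 1276.0 [167. 165.]
scene ell [241.08998108 212.69107437] ((291.4949645996094, 334.93768310546875), 91.43424224853516)
disc [156.3 224.1] [185.1 160.2] tri [538.8 301.9  -9.8] miss 14.8
   onz top [543.7 289.1  26. ] scene [519.9 273.9  26. ]
dtab [162.  241.9] [178.9 164.8] tri [498.7 275.7  16.3] miss 0.2
   onz top [498.7 273.2  26. ] scene [495.4 267.2  26. ]
sep [368.  222.1] [294.9 288.7] tri [ 547.4 -253.7   22.8] miss 1.4
   onz top [ 547.8 -253.1   26. ] scene [ 545.5 -254.7   26. ]
stab [370.7 241. ] [279.7 300.2] tri [ 498.7 -258.5   22.2] miss 2.3
   onz top [ 499.7 -258.    26. ] scene [ 496.4 -259.5   26. ]
orange [276.7 213.2] [252.4 222.7] tri [572.6 -20.1   7.9] miss 0.1
   onz top [571.9 -19.7  17.5] scene [568.9 -25.9  17.5]
base [258.9 215.8] [241.1 212.7] tri [565.4  26.5   7. ] miss 1.0
   onz top [565.5  26.2  12. ] scene [563.1  23.5  12. ]
```

View pics/m1.png

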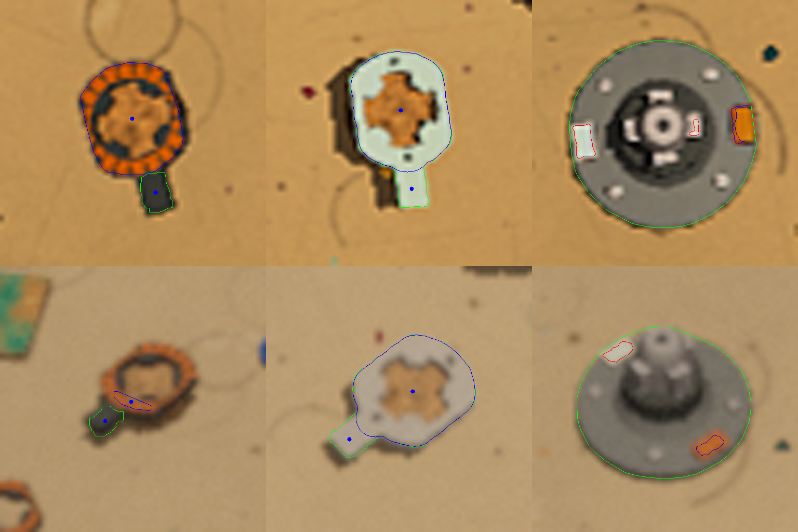

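```bash
python3 - <<'E'
from m import *
T=cap('top');S=cap('scene')
b,h,f=roi(S,186,160);H,Sa,V=h[...,0],h[...,1],h[...,2]
o=((H<14)&(Sa>125)&(V>80)).astype(np.uint8);o=cv2.morphologyEx(o,cv2.MORPH_CLOSE,np.ones((25,25)))
hull=cv2.convexHull(biggest(o));v=b.copy();cv2.drawContours(v,[hull],-1,(255,0,0),1)
p=f(cen(hull));print(p,tri(T,(156.3,224.1),S,p),onz(S,*p,.026))
vis=[v]
# marks scene, hub
b,h,f=roi(S,242,212);H,Sa,V=h[...,0],h[...,1],h[...,2];v=b.copy()
t=biggest((H<15)&(Sa>130)&(V>90));cv2.drawContours(v,[t],-1,(255,0,0),1);p=f(cen(t));print('orange sc',p,onz(S,*p,.0175));
vis.append(v)
g=cv2.resize(S['color'][190:222,226:258],(512,512),interpolation=cv2.INTER_CUBIC);vis.append(g)
b,h,f=roi(T,260,216,20,26);H,Sa,V=h[...,0],h[...,1],h[...,2];v=b[260:780,260:780].copy()
for th in(140,160,175):
  w=((V>th)&(Sa<60)).astype(np.uint8)
  cs,_=cv2.findContours(w,cv2.RETR_EXTERNAL,cv2.CHAIN_APPROX_NONE)
  for q in cs:
    a=cv2.contourArea(q)
    if a>300:
        c=cen(q)
        if np.hypot(*(f(c)-[259.4,215.]))<14: print(th,f(c).round(2),a,(onz(T,*f(c),.064)*1e3).round(1))
# base centre by white/orange/bolt
for n,p in(('white',(239.96,217.47)),('orange',(276.7,213.2))): print(n,(onz(T,*p,.0175)*1e3).round(1))
vis.append(v)
vis=[cv2.resize(x,(390,290) if 0 else (300,300)) for x in vis]
cv2.imwrite('pics/m2.png',np.vstack([np.hstack(vis[:2]),np.hstack(vis[2:])]))
E
```

```text
[189.66034622 155.58197663] (array([0.54408813, 0.29173445, 0.0169618 ]), np.float64(0.0004213108806567129)) [0.54058248 0.28374325 0.026     ]
orange sc [252.41402293 222.62658267] [ 0.56907544 -0.02563009  0.0175    ]
140 [259.57 221.47] 8794.5 [548.   24.8  64. ]
140 [251.28 214.85] 6802.5 [564.4  45.2  64. ]
140 [266.5  213.65] 11439.5 [567.3   7.6  64. ]
140 [259.16 213.65] 44273.0 [567.3  25.7  64. ]
140 [258.48 206.45] 7454.0 [585.2  27.4  64. ]
160 [259.54 221.47] 7225.0 [548.   24.8  64. ]
160 [251.27 214.85] 5491.0 [564.4  45.2  64. ]
160 [266.55 213.7 ] 9269.0 [567.1   7.5  64. ]
160 [259.13 213.65] 40000.5 [567.3  25.8  64. ]
160 [258.49 206.42] 6012.0 [585.2  27.3  64. ]
175 [259.53 221.46] 6024.0 [548.1  24.9  64. ]
175 [251.26 214.83] 4441.0 [564.4  45.2  64. ]
175 [266.59 213.75] 7630.5 [567.    7.4  64. ]
175 [259.11 213.63] 36675.5 [567.3  25.9  64. ]
175 [258.5  206.41] 4988.0 [585.3  27.3  64. ]
white [561.   75.3  17.5]
orange [571.8 -19.8  17.5]
```

View pics/m2.png

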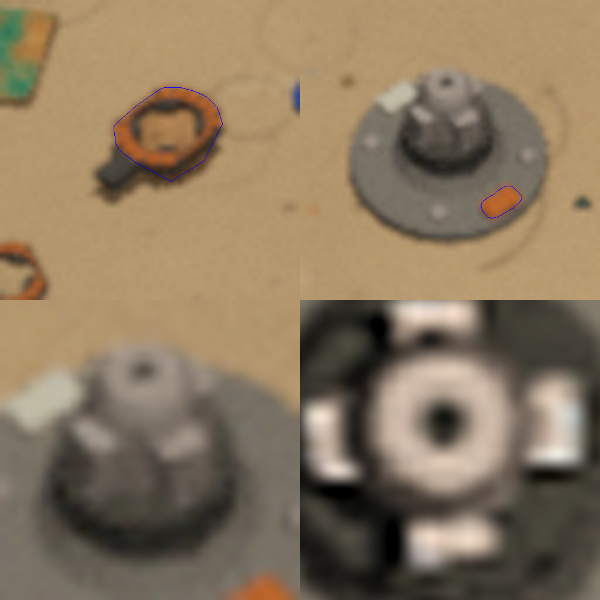

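```bash
cat > plan.py <<'E'
import sys,json
from h import *
def st():
    s=ctrl.get_state();r=R.from_quat(s['ee_rot']).as_matrix();hd=np.degrees(np.arctan2(r[1,0],r[0,0]))
    print('t %.2f pos %s head %.2f tilt %s F %s T %s w %.3f'%(s['time'],(np.array(s['position'])*1e3).round(1),hd,r[:2,2].round(4),np.array(s['contact_force']).round(2),np.array(s['ft_torque']).round(2),s['gripper_width']))
    return s,r,hd
def plan(x,y,z,head,n,w):
    s,r,hd=st();p=np.array(s['position']);d=(np.array([x,y,z])/1e3-p);dh=(head-hd)/n
    rows=[]
    # tilt correction on the first row
    for i in range(n):
        h=np.radians(hd+dh*i);X=np.array([np.cos(h),np.sin(h),0]);Y=np.array([np.sin(h),-np.cos(h),0])
        q=d/n*100
        rows.append([0,0,round(-dh,1),round(float(q@X),2),round(float(q@Y),2),round(-float(q[2]),2),w])
    for k in range(0,n,12):print(json.dumps(rows[k:k+12]))
if __name__=='__main__':
    if len(sys.argv)>1:
        a=[float(v) for v in sys.argv[1:]];plan(*a[:4],int(a[4]),a[5])
    else: st()
E
python3 plan.py 543.7 289.1 120 19.5 21 1
```

```text
t 0.30 pos [192.9 594.4 239.1] head 162.02 tilt [-0.0002 -0.0004] F [ 0.08 -0.15  0.09] T [-0.02 -0.   -0.02] w 1.000
[[0, 0, 6.8, -2.04, -0.87, 0.57, 1.0], [0, 0, 6.8, -2.13, -0.62, 0.57, 1.0], [0, 0, 6.8, -2.18, -0.36, 0.57, 1.0], [0, 0, 6.8, -2.21, -0.1, 0.57, 1.0], [0, 0, 6.8, -2.21, 0.16, 0.57, 1.0], [0, 0, 6.8, -2.17, 0.42, 0.57, 1.0], [0, 0, 6.8, -2.11, 0.67, 0.57, 1.0], [0, 0, 6.8, -2.02, 0.92, 0.57, 1.0], [0, 0, 6.8, -1.89, 1.15, 0.57, 1.0], [0, 0, 6.8, -1.74, 1.36, 0.57, 1.0], [0, 0, 6.8, -1.57, 1.56, 0.57, 1.0], [0, 0, 6.8, -1.38, 1.74, 0.57, 1.0]]
[[0, 0, 6.8, -1.16, 1.89, 0.57, 1.0], [0, 0, 6.8, -0.93, 2.01, 0.57, 1.0], [0, 0, 6.8, -0.69, 2.11, 0.57, 1.0], [0, 0, 6.8, -0.43, 2.17, 0.57, 1.0], [0, 0, 6.8, -0.17, 2.21, 0.57, 1.0], [0, 0, 6.8, 0.09, 2.21, 0.57, 1.0], [0, 0, 6.8, 0.35, 2.19, 0.57, 1.0], [0, 0, 6.8, 0.61, 2.13, 0.57, 1.0], [0, 0, 6.8, 0.85, 2.04, 0.57, 1.0]]
```

Emit:
jog_arm --pt "0 0 6.8 -2.0 -0.9 0.6 1" --pt "0 0 6.8 -2.1 -0.6 0.6 1" --pt "0 0 6.8 -2.2 -0.4 0.6 1" --pt "0 0 6.8 -2.2 -0.1 0.6 1" --pt "0 0 6.8 -2.2 0.2 0.6 1" --pt "0 0 6.8 -2.2 0.4 0.6 1" --pt "0 0 6.8 -2.1 0.7 0.6 1" --pt "0 0 6.8 -2.0 0.9 0.6 1" --pt "0 0 6.8 -1.9 1.1 0.6 1" --pt "0 0 6.8 -1.7 1.4 0.6 1" --pt "0 0 6.8 -1.6 1.6 0.6 1" --pt "0 0 6.8 -1.4 1.7 0.6 1" --force 30

```text
time: 1.3
position: [0.3937, 0.4109, 0.1648]
ee_rot: [0.782, 0.624, 0.002, -0.001]
contact_force: [0.4, 0.1, 0.4]
gripper_width: 0.996
```

```bash
python3 plan.py 543.7 289.1 120 19.5 11 1
```

```text
t 1.30 pos [393.7 410.9 164.8] head 77.15 tilt [0.001  0.0037] F [0.37 0.14 0.44] T [ 0.   -0.04  0.03] w 0.996
[[0, 0, 5.2, -0.78, 1.58, 0.41, 1.0], [0, 0, 5.2, -0.63, 1.64, 0.41, 1.0], [0, 0, 5.2, -0.48, 1.69, 0.41, 1.0], [0, 0, 5.2, -0.32, 1.73, 0.41, 1.0], [0, 0, 5.2, -0.16, 1.75, 0.41, 1.0], [0, 0, 5.2, -0.0, 1.76, 0.41, 1.0], [0, 0, 5.2, 0.16, 1.75, 0.41, 1.0], [0, 0, 5.2, 0.32, 1.73, 0.41, 1.0], [0, 0, 5.2, 0.48, 1.69, 0.41, 1.0], [0, 0, 5.2, 0.63, 1.64, 0.41, 1.0], [0, 0, 5.2, 0.77, 1.58, 0.41, 1.0]]
```

Emit:
jog_arm --pt "0 0 5.2 -0.8 1.6 0.4 1" --pt "0 0 5.2 -0.6 1.6 0.4 1" --pt "0 0 5.2 -0.5 1.7 0.4 1" --pt "0 0 5.2 -0.3 1.7 0.4 1" --pt "0 0 5.2 -0.2 1.8 0.4 1" --pt "0 0 5.2 0 1.8 0.4 1" --pt "0 0 5.2 0.2 1.7 0.4 1" --pt "0 0 5.2 0.3 1.7 0.4 1" --pt "0 0 5.2 0.5 1.7 0.4 1" --pt "0 0 5.2 0.6 1.6 0.4 1" --pt "0 0 5.2 0.8 1.6 0.4 1" --pt "0 0 0 0 0 0 1"

```text
time: 2.3
position: [0.5508, 0.2756, 0.1169]
ee_rot: [0.99, 0.142, 0.001, -0.001]
contact_force: [-0.6, 0.8, -1.2]
gripper_width: 0.996
```

```bash
python3 - <<'E'
from h import *
import plan
T=cap('top');S=cap('scene');plan.st()
a=cv2.resize(T['color'][185:265,115:195],(480,480),interpolation=cv2.INTER_CUBIC)
cv2.imwrite('pics/over_disc.png',np.hstack([a,cv2.resize(S['color'][90:190,140:240],(480,480),interpolation=cv2.INTER_CUBIC)])[:, :800])
s=ctrl.get_state();p=np.array(s['position']);print(proj(T,p),proj(S,p))
E
python3 plan.py 543.7 289.1 120 19.5 2 1
```

```text
t 2.40 pos [548.9 277.1 117.4] head 16.75 tilt [0.0001 0.0031] F [-0.21  0.37 -0.45] T [-0.01  0.01  0.01] w 1.000
[151.27713199 220.03984924] [190.25483754 134.13098472]
t 2.40 pos [548.9 277.1 117.4] head 16.75 tilt [0.0001 0.0031] F [-0.21  0.37 -0.45] T [-0.01  0.01  0.01] w 1.000
[[0, 0, -1.4, -0.08, -0.65, -0.13, 1.0], [0, 0, -1.4, -0.06, -0.65, -0.13, 1.0]]
```

View pics/over_disc.png

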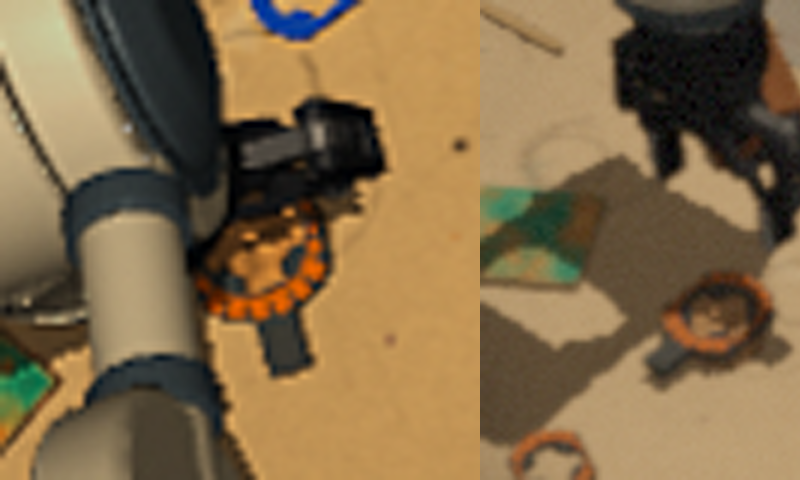

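Emit:
jog_arm --pt "0 0 -1.4 -0.1 -0.65 1 1" --pt "0 0 -1.4 -0.1 -0.65 1.5 1" --pt "0 0 0 0 0 1.8 1" --pt "0 0 0 0 0 1.8 1" --pt "0 0 0 0 0 1.0 1" --pt "0 0 0 0 0 0 1" --pt "0 0 0 0 0 0 1"

```text
time: 2.98
position: [0.5381, 0.2957, 0.0428]
ee_rot: [0.983, 0.182, 0.001, -0.002]
contact_force: [0.1, 0.0, -0.1]
gripper_width: 1.0
```

```bash
python3 - <<'E'
from h import *
import plan
S=cap('scene')
cv2.imwrite('pics/over_disc2.png',cv2.resize(S['color'][110:190,140:240],(800,600),interpolation=cv2.INTER_CUBIC))
E
python3 plan.py 543.7 289.1 11 19.5 4 1
```

```text
t 3.03 pos [538.1 295.7  43. ] head 20.94 tilt [0.0007 0.0045] F [-0.53  0.44 -0.33] T [ 0.01  0.03 -0.03] w 1.007
[[0, 0, 0.4, 0.07, 0.2, 0.8, 1.0], [0, 0, 0.4, 0.07, 0.2, 0.8, 1.0], [0, 0, 0.4, 0.07, 0.2, 0.8, 1.0], [0, 0, 0.4, 0.08, 0.2, 0.8, 1.0]]
```

View pics/over_disc2.png

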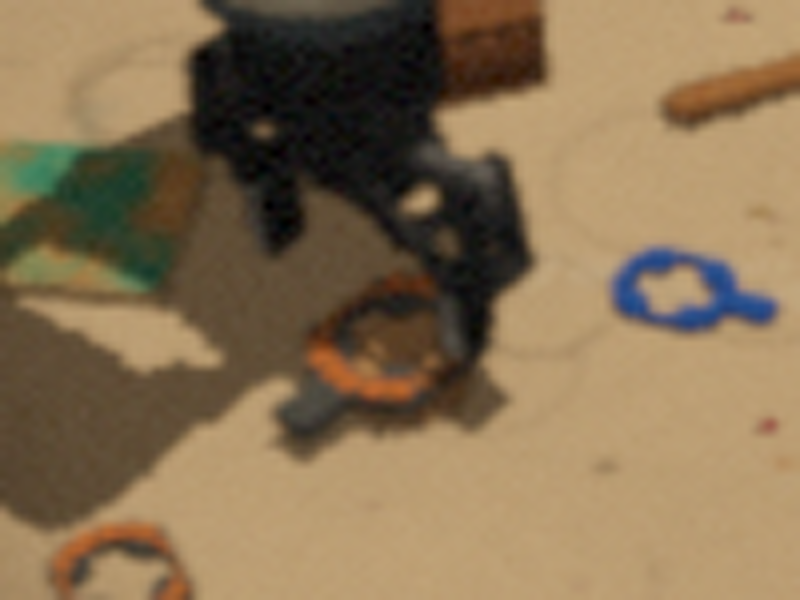

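Emit:
jog_arm --pt "0 0 1.0 0.25 0.7 0.8 1" --pt "0 0 0 0 0 0.8 1" --pt "0 0 0 0 0 0.8 1" --pt "0 0 0 0 0 0.4 1" --pt "0 0 0 0 0 0 1"

```text
time: 3.45
position: [0.5451, 0.2902, 0.0148]
ee_rot: [0.985, 0.173, 0.003, -0.003]
contact_force: [-0.5, 0.3, -0.4]
gripper_width: 0.996
```

```bash
python3 plan.py 543.7 289.1 11 19.5 1 1
```

```text
t 3.45 pos [545.1 290.2  14.8] head 19.88 tilt [0.0049 0.0062] F [-0.52  0.3  -0.37] T [ 0.02 -0.04 -0.02] w 0.996
[[0, 0, 0.4, -0.17, 0.06, 0.38, 1.0]]
```

Emit:
jog_arm --pt "-0.2 -0.4 0.3 -0.15 0.05 0.35 1" --pt "0 0 0 0 0 0 1" --pt "0 0 0 0 0 0 0.5" --pt "0 0 0 0 0 0 0.3" --pt "0 0 0 0 0 0 0.3" --pt "0 0 0 0 0 0 0.3" --pt "0 0 0 0 0 0 0.3" --pt "0 0 0 0 0 0 0.3" --force 40

```text
time: 4.12
position: [0.5439, 0.2892, 0.0117]
ee_rot: [0.985, 0.17, -0.0, -0.0]
contact_force: [1.1, 0.3, -1.8]
gripper_width: 0.671
```

```bash
sed -i "s/    return s,r,hd/    zc=r[:,2];ax=r.T@np.cross(zc,[0,0,-1]);print('level: rx %.2f ry %.2f deg'%tuple(np.degrees(ax[:2])));return s,r,hd/" plan.py; python3 - <<'E'
from h import *
import plan
plan.st()
S=cap('scene')
cv2.imwrite('pics/grip1.png',cv2.resize(S['color'][110:190,140:240],(800,600),interpolation=cv2.INTER_CUBIC))
E
```

```text
t 4.12 pos [543.9 289.2  11.7] head 19.55 tilt [-0.0007  0.0002] F [ 1.14  0.35 -1.76] T [0.01 0.03 0.03] w 0.671
level: rx -0.02 ry 0.03 deg
```

View pics/grip1.png

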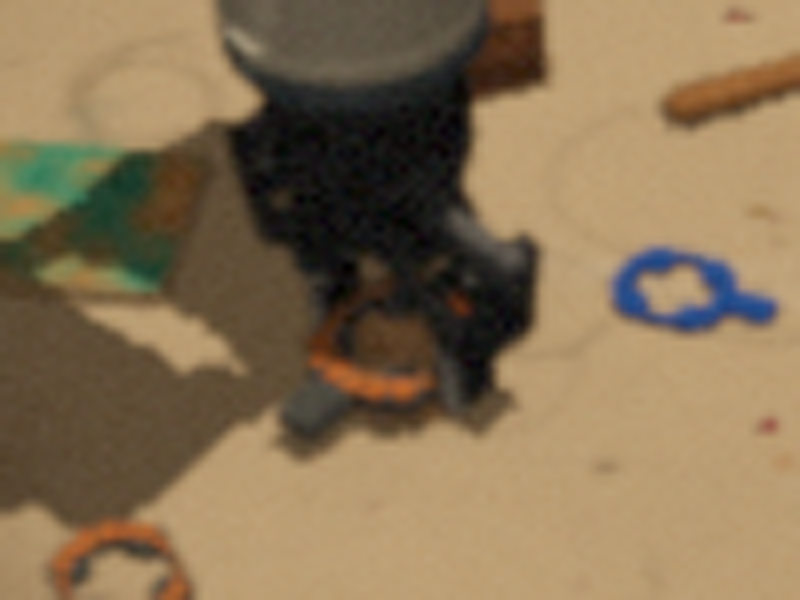

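Emit:
jog_arm --pt "0 0 0 0 0 -0.5 0.3" --pt "0 0 0 0 0 -1.5 0.3" --pt "0 0 0 0 0 -2.5 0.3" --pt "0 0 0 0 0 -2.5 0.3" --pt "0 0 0 0 0 -1.5 0.3" --pt "0 0 0 0 0 -0.5 0.3"

```text
time: 4.67
position: [0.5425, 0.2886, 0.1045]
ee_rot: [0.985, 0.17, -0.003, 0.0]
contact_force: [0.5, 0.3, -0.2]
gripper_width: 0.667
```

```bash
python3 plan.py 566.2 32 105 92 12 0.3
```

```text
t 4.67 pos [542.5 288.6 104.5] head 19.55 tilt [-0.0051 -0.0017] F [ 0.49  0.33 -0.21] T [-0.02  0.   -0.04] w 0.667
level: rx -0.01 ry 0.31 deg
[[0, 0, -6.0, -0.53, 2.08, -0.0, 0.3], [0, 0, -6.0, -0.75, 2.01, -0.0, 0.3], [0, 0, -6.0, -0.95, 1.92, -0.0, 0.3], [0, 0, -6.0, -1.15, 1.81, -0.0, 0.3], [0, 0, -6.0, -1.33, 1.68, -0.0, 0.3], [0, 0, -6.0, -1.5, 1.53, -0.0, 0.3], [0, 0, -6.0, -1.66, 1.37, -0.0, 0.3], [0, 0, -6.0, -1.79, 1.18, -0.0, 0.3], [0, 0, -6.0, -1.91, 0.99, -0.0, 0.3], [0, 0, -6.0, -2.0, 0.78, -0.0, 0.3], [0, 0, -6.0, -2.07, 0.57, -0.0, 0.3], [0, 0, -6.0, -2.12, 0.35, -0.0, 0.3]]
```

Emit:
jog_arm --pt "0 0 -5.9 -0.5 2.1 0 0.3" --pt "0 0 -5.9 -0.75 2.0 0 0.3" --pt "0 0 -5.9 -0.95 1.9 0 0.3" --pt "0 0 -5.9 -1.15 1.8 0 0.3" --pt "0 0 -5.9 -1.35 1.7 0 0.3" --pt "0 0 -5.9 -1.5 1.5 0 0.3" --pt "0 0 -5.9 -1.65 1.35 0 0.3" --pt "0 0 -5.9 -1.8 1.2 0 0.3" --pt "0 0 -5.9 -1.9 1.0 0 0.3" --pt "0 0 -5.9 -2.0 0.8 0 0.3" --pt "0 0 -5.9 -1.5 0.4 0 0.3" --pt "0 0 0 0 0 0 0.3"

```text
time: 5.67
position: [0.565, 0.0511, 0.1037]
ee_rot: [0.72, 0.694, -0.001, -0.001]
contact_force: [-0.1, 0.1, -0.6]
gripper_width: 0.669
```

```bash
python3 plan.py 566.2 26.2 90 94 2 0.3;  python3 - <<'E'
from h import *
T=cap('top');S=cap('scene')
a=cv2.resize(T['color'][186:246,230:290],(400,400),interpolation=cv2.INTER_CUBIC)
b=cv2.resize(S['color'][170:250,200:280],(400,400),interpolation=cv2.INTER_CUBIC)
cv2.imwrite('pics/ov1.png',np.hstack([a,b]))
E
```

```text
t 5.67 pos [565.   51.1 103.7] head 87.85 tilt [-0.0035  0.    ] F [-0.12  0.08 -0.61] T [ 0.02 -0.02 -0.06] w 0.669
level: rx -0.20 ry 0.01 deg
[[0, 0, -3.1, -1.24, 0.11, 0.68, 0.3], [0, 0, -3.1, -1.24, 0.04, 0.68, 0.3]]
```

View pics/ov1.png

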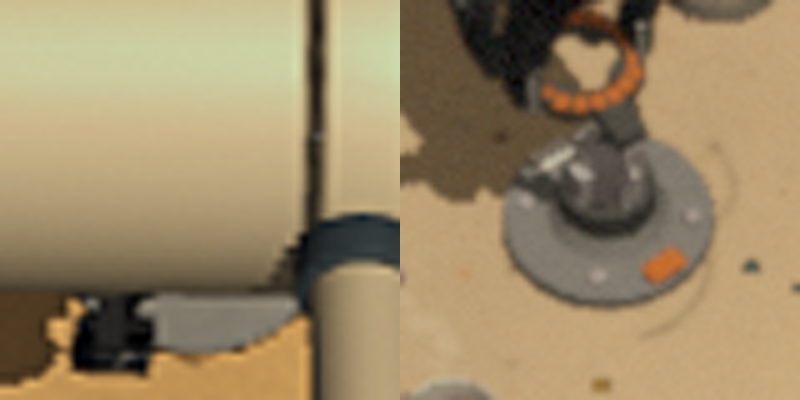

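Emit:
jog_arm --pt "-0.2 0 -3 -1.2 0.1 0.3 0.3" --pt "0 0 -3 -1.0 0.05 0.3 0.3" --pt "0 0 0 0 0 0 0.3" --pt "0 0 0 0 0 0 0.3"

```text
time: 6.1
position: [0.5649, 0.0342, 0.097]
ee_rot: [0.688, 0.725, 0.0, -0.001]
contact_force: [0.0, -0.0, -1.5]
gripper_width: 0.667
```

```bash
python3 plan.py 566.2 26.2 90 94 1 0.3;  python3 - <<'E'
from h import *
S=cap('scene')
s=ctrl.get_state();p=np.array(s['position'])
q=proj(S,p+[0,0,.0103]);print('pred disc centre px',q,'pilot px',proj(S,np.array([.5662,.0262,.078])))
cv2.imwrite('pics/ov2.png',cv2.resize(S['color'][160:235,200:300],(800,600),interpolation=cv2.INTER_CUBIC))
E
```

```text
t 6.10 pos [564.9  34.2  97. ] head 93.02 tilt [-0.0012  0.0015] F [ 0.02 -0.   -1.46] T [ 0.03  0.01 -0.01] w 0.667
level: rx -0.06 ry -0.09 deg
[[0, 0, -1.0, -0.8, 0.08, 0.7, 0.3]]
pred disc centre px [239.02099842 188.18837796] pilot px [241.20254804 196.84736019]
```

View pics/ov2.png

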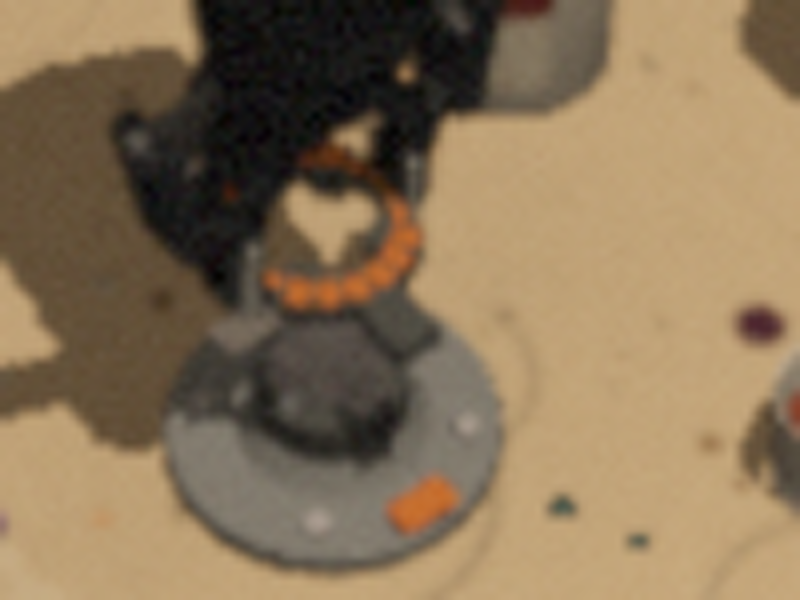

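```bash
python3 - <<'E'
from m import *
S=cap('scene')
b,h,f=roi(S,242,190,24,16);
H,Sa,V=h[...,0],h[...,1],h[...,2]
o=((H<16)&(Sa>150)&(V>60)).astype(np.uint8)
v=b.copy()
cs,_=cv2.findContours(o,cv2.RETR_EXTERNAL,cv2.CHAIN_APPROX_NONE)
cv2.drawContours(v,cs,-1,(255,0,0),1)
s=ctrl.get_state();p=np.array(s['position']);zt=p[2]+.0143
# predicted outline points
for a in range(0,360,10):
    r=np.radians(a);q=proj(S,np.array([p[0]+.036*np.cos(r),p[1]+.036*np.sin(r),zt]));g=((q-[242-24,190-24])+.5)*16-.5
    cv2.circle(v,tuple(int(i) for i in g),3,(0,255,0),-1)
cv2.imwrite('pics/ov3.png',v[:600] if v.shape[0]>600 else v)
print(v.shape)
E
```

```text
(768, 768, 3)
```

View pics/ov3.png

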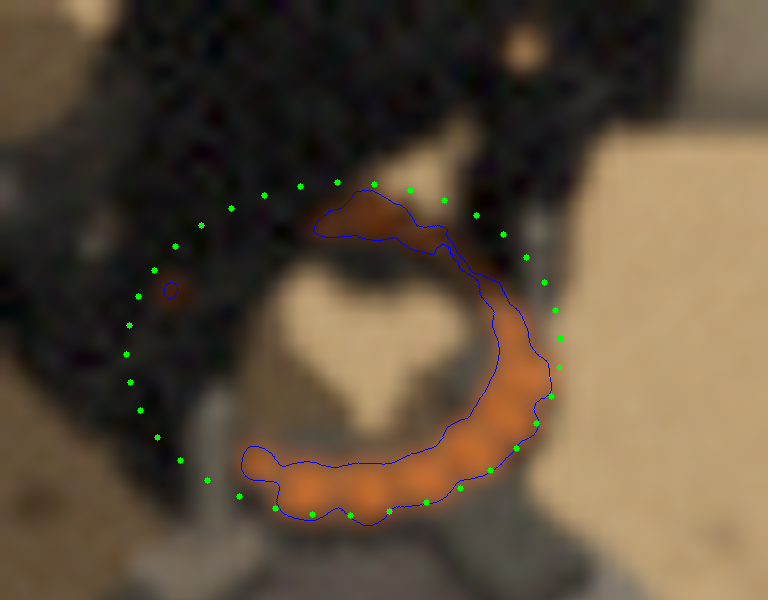

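Emit:
jog_arm --pt "0 0 -1.0 -0.6 0.1 0.3 0.3" --pt "0 0 0 0 0 0 0.3" --pt "0 0 0 0 0 0 0.3"

```text
time: 6.45
position: [0.5665, 0.0297, 0.094]
ee_rot: [0.681, 0.732, 0.0, -0.001]
contact_force: [-0.1, 0.4, -2.4]
gripper_width: 0.668
```

```bash
python3 plan.py 566.2 26.2 80 94 1 0.3
```

```text
t 6.45 pos [566.5  29.7  94. ] head 94.09 tilt [-0.0006  0.0015] F [-0.14  0.43 -2.4 ] T [ 0.05  0.01 -0.03] w 0.668
level: rx -0.03 ry -0.09 deg
[[0, 0, 0.1, -0.34, -0.05, 1.4, 0.3]]
```

Emit:
jog_arm --pt "0 0 0 -0.4 -0.05 0.5 0.3" --pt "0 0 0 0 0 0.6 0.3" --pt "0 0 0 0 0 0.6 0.3" --pt "0 0 0 0 0 0 0.3" --pt "0 0 0 0 0 0 0.3"

```text
time: 6.87
position: [0.5662, 0.0255, 0.075]
ee_rot: [0.682, 0.731, 0.0, -0.001]
contact_force: [-0.1, -0.7, -1.0]
gripper_width: 0.667
```

```bash
python3 plan.py 566.2 26.2 67 94 1 0.3
```

```text
t 6.87 pos [566.2  25.5  75. ] head 94.01 tilt [-0.0008  0.0016] F [-0.14 -0.7  -0.97] T [-0.01  0.03 -0.02] w 0.667
level: rx -0.04 ry -0.10 deg
[[0, 0, 0.0, 0.07, 0.01, 0.8, 0.3]]
```

Emit:
jog_arm --pt "0 -0.1 0 0.07 0 0.4 0.3" --pt "0 0 0 0 0 0.4 0.3" --pt "0 0 0 0 0 0.3 0.3" --pt "0 0 0 0 0 0 0.3"

```text
time: 7.2
position: [0.566, 0.0263, 0.0627]
ee_rot: [0.682, 0.731, -0.0, -0.0]
contact_force: [-0.4, 0.1, -1.7]
gripper_width: 0.67
```

```bash
python3 plan.py 566.2 26.2 58 94 1 0.3
```

```text
t 7.20 pos [566.   26.3  62.7] head 94.00 tilt [-0.001  -0.0003] F [-0.36  0.13 -1.68] T [-0.01 -0.05  0.04] w 0.670
level: rx -0.06 ry 0.01 deg
[[0, 0, -0.0, -0.02, 0.02, 0.47, 0.3]]
```

Underside is about 69 mm with no lateral force, so the disc is around the pilot. Next I go down gently onto the spline ends.

Emit:
jog_arm --pt "0 0 0 0 0 0.2 0.3" --pt "0 0 0 0 0 0.2 0.3" --pt "0 0 0 0 0 0.15 0.3" --pt "0 0 0 0 0 0.1 0.3"

```text
time: 7.53
position: [0.5662, 0.0264, 0.0557]
ee_rot: [0.682, 0.731, -0.0, -0.0]
contact_force: [0.2, 0.5, -1.2]
gripper_width: 0.668
```

```bash
python3 plan.py 566.2 26.2 58 94 1 0.3
```

```text
t 7.53 pos [566.2  26.4  55.7] head 94.01 tilt [-0.0006 -0.0003] F [ 0.22  0.55 -1.19] T [0.01 0.06 0.04] w 0.668
level: rx -0.04 ry 0.02 deg
[[0, 0, 0.0, -0.02, 0.0, -0.23, 0.3]]
```

Emit:
jog_arm --pt "0 0 0 0 0 0.15 0.3" --pt "0 0 0 0 0 0.15 0.3" --pt "0 0 0 0 0 0.15 0.3"

```text
time: 7.78
position: [0.566, 0.0264, 0.0509]
ee_rot: [0.682, 0.731, -0.0, -0.0]
contact_force: [-0.5, -0.2, -1.6]
gripper_width: 0.667
```

```bash
python3 plan.py 566.2 26.2 35 94 1 0.3
```

```text
t 7.78 pos [566.   26.4  50.9] head 94.01 tilt [-0.0008 -0.0003] F [-0.54 -0.24 -1.64] T [-0.02  0.12  0.  ] w 0.667
level: rx -0.05 ry 0.01 deg
[[0, 0, 0.0, -0.02, 0.02, 1.59, 0.3]]
```

Emit:
jog_arm --pt "0 0 0 0 0 0.2 0.3" --pt "0 0 0 0 0 0.2 0.3" --pt "0 0 0 0 0 0.2 0.3" --pt "0 0 0 0 0 0.2 0.3" --pt "0 0 0 0 0 0.2 0.3" --pt "0 0 0 0 0 0.15 0.3"

```text
time: 8.28
position: [0.5659, 0.0264, 0.0382]
ee_rot: [0.682, 0.731, -0.0, -0.0]
contact_force: [-1.1, 0.5, -0.7]
gripper_width: 0.663
```

```bash
python3 plan.py 566.2 26.2 33.7 94 1 0.3
```

```text
t 8.28 pos [565.9  26.4  38.2] head 94.01 tilt [-0.0009 -0.0003] F [-1.1   0.49 -0.7 ] T [-0.03  0.05  0.  ] w 0.663
level: rx -0.05 ry 0.01 deg
[[0, 0, 0.0, -0.02, 0.03, 0.45, 0.3]]
```

Emit:
jog_arm --pt "0 0 0 0 0 0.15 0.3" --pt "0 0 0 0 0 0.1 0.3" --pt "0 0 0 0 0 0.1 0.3"

```text
time: 8.53
position: [0.5659, 0.0264, 0.0341]
ee_rot: [0.682, 0.731, -0.0, -0.0]
contact_force: [0.3, -0.4, -0.8]
gripper_width: 0.665
```

```bash
python3 plan.py 566.2 26.2 33.7 94 1 0.3
```

```text
t 8.53 pos [565.9  26.4  34.1] head 94.01 tilt [-0.001  -0.0003] F [ 0.27 -0.42 -0.79] T [-0.01  0.06  0.03] w 0.665
level: rx -0.06 ry 0.01 deg
[[0, 0, 0.0, -0.02, 0.03, 0.04, 0.3]]
```

Emit:
jog_arm --pt "0 0 0 0 0 0.06 0.3" --pt "0 0 0 0 0 0.06 0.3"

```text
time: 8.7
position: [0.5659, 0.0264, 0.0328]
ee_rot: [0.682, 0.731, -0.0, -0.0]
contact_force: [-1.0, -0.8, 4.8]
gripper_width: 0.669
```

Emit:
jog_arm --pt "0 0 0 0 0 0.05 0.3"

```text
time: 8.78
position: [0.5659, 0.0264, 0.0324]
ee_rot: [0.682, 0.731, -0.0, -0.0]
contact_force: [-1.2, 1.0, 4.5]
gripper_width: 0.671
```

```bash
python3 plan.py
```

```text
t 8.78 pos [565.9  26.4  32.4] head 94.01 tilt [-0.001  -0.0003] F [-1.18  0.97  4.51] T [-0.04  0.44  0.05] w 0.671
level: rx -0.06 ry 0.02 deg
```

Emit:
jog_arm --pt "0 0 0 0 0 -0.05 0.3" --pt "0 0 0 0 0 0 0.8" --pt "0 0 0 0 0 0 1" --pt "0 0 0 0 0 0 1" --pt "0 0 0 0 0 0 1"

```text
time: 9.2
position: [0.5666, 0.0263, 0.0333]
ee_rot: [0.682, 0.731, 0.0, 0.0]
contact_force: [0.4, 0.0, 0.6]
gripper_width: 1.001
```

Emit:
jog_arm --pt "0 0 0 0 0 -0.5 1" --pt "0 0 0 0 0 -1.5 1" --pt "0 0 0 0 0 -2.5 1" --pt "0 0 0 0 0 -2.5 1" --pt "0 0 0 0 0 -1.5 1"

```text
time: 9.62
position: [0.5644, 0.0265, 0.1189]
ee_rot: [0.682, 0.731, -0.002, -0.002]
contact_force: [1.5, 1.1, 0.1]
gripper_width: 0.996
```

```bash
python3 plan.py 547.8 -253.1 105 185.8 14 1;  python3 - <<'E'
from h import *
S=cap('scene')
cv2.imwrite('pics/d1.png',cv2.resize(S['color'][165:240,190:290],(800,600),interpolation=cv2.INTER_CUBIC))
E
```

```text
t 9.62 pos [564.4  26.5 118.9] head 94.00 tilt [-0.0067  0.    ] F [1.5  1.09 0.12] T [-0.03  0.01 -0.  ] w 0.996
level: rx -0.38 ry -0.03 deg
[[0, 0, -6.6, -1.98, -0.26, 0.1, 1.0], [0, 0, -6.6, -1.94, -0.48, 0.1, 1.0], [0, 0, -6.6, -1.87, -0.7, 0.1, 1.0], [0, 0, -6.6, -1.78, -0.91, 0.1, 1.0], [0, 0, -6.6, -1.67, -1.11, 0.1, 1.0], [0, 0, -6.6, -1.53, -1.29, 0.1, 1.0], [0, 0, -6.6, -1.37, -1.46, 0.1, 1.0], [0, 0, -6.6, -1.2, -1.6, 0.1, 1.0], [0, 0, -6.6, -1.0, -1.73, 0.1, 1.0], [0, 0, -6.6, -0.8, -1.83, 0.1, 1.0], [0, 0, -6.6, -0.59, -1.91, 0.1, 1.0], [0, 0, -6.6, -0.36, -1.97, 0.1, 1.0]]
[[0, 0, -6.6, -0.14, -2.0, 0.1, 1.0], [0, 0, -6.6, 0.09, -2.0, 0.1, 1.0]]
```

View pics/d1.png

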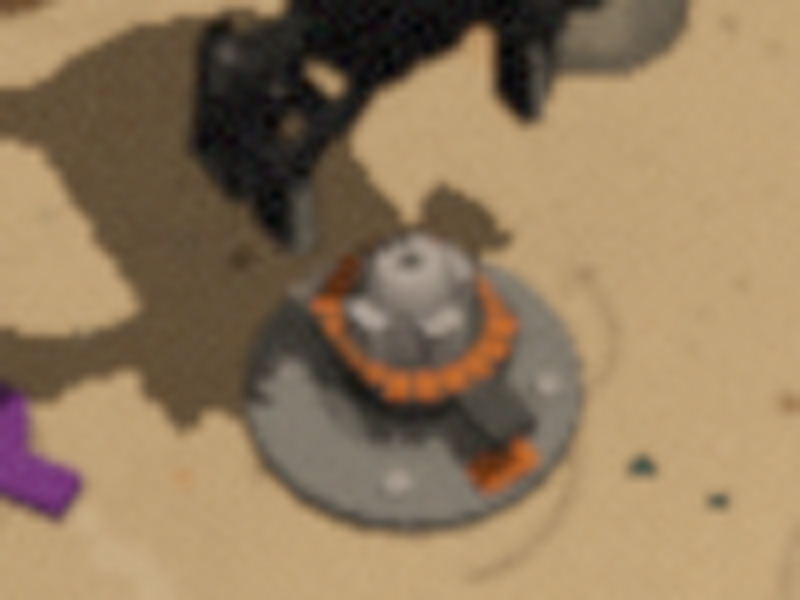

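The disc is seated, with its tab at crop (490,420) pointing at the orange mark. I'll fetch the separator now.

Emit:
jog_arm --pt "-0.3 0 -6.4 -2.0 -0.3 0.1 1" --pt "0 0 -6.4 -1.9 -0.5 0.1 1" --pt "0 0 -6.4 -1.9 -0.7 0.1 1" --pt "0 0 -6.4 -1.8 -0.9 0.1 1" --pt "0 0 -6.4 -1.7 -1.1 0.1 1" --pt "0 0 -6.4 -1.5 -1.3 0.1 1" --pt "0 0 -6.4 -1.4 -1.5 0.1 1" --pt "0 0 -6.4 -1.2 -1.6 0.1 1" --pt "0 0 -6.4 -1.0 -1.7 0.1 1" --pt "0 0 -6.4 -0.8 -1.8 0.1 1" --pt "0 0 -6.4 -0.6 -1.9 0.1 1" --pt "0 0 -6.4 -0.4 -1.6 0.1 1"

```text
time: 10.67
position: [0.555, -0.2174, 0.1143]
ee_rot: [0.049, 0.999, 0.0, 0.005]
contact_force: [-0.2, -0.3, -0.1]
gripper_width: 1.003
```

```bash
python3 plan.py 547.8 -253.1 90 185.8 3 1
```

```text
t 10.67 pos [ 555.  -217.4  114.3] head 174.40 tilt [ 0.0098 -0.    ] F [-0.22 -0.25 -0.1 ] T [-0.03  0.03  0.03] w 1.003
level: rx 0.05 ry 0.56 deg
[[0, 0, -3.8, 0.12, -1.21, 0.81, 1.0], [0, 0, -3.8, 0.2, -1.2, 0.81, 1.0], [0, 0, -3.8, 0.28, -1.18, 0.81, 1.0]]
```

Emit:
jog_arm --pt "0 0.3 -3.8 0.1 -1.2 0.8 1" --pt "0 0.2 -3.8 0.2 -1.0 0.8 1" --pt "0 0 -2.5 0.2 -0.4 0.8 1" --pt "0 0 0 0 0 0 1" --pt "0 0 0 0 0 0 1"

```text
time: 11.08
position: [0.5488, -0.249, 0.0904]
ee_rot: [-0.045, 0.999, -0.001, 0.001]
contact_force: [0.1, 0.1, -0.1]
gripper_width: 1.0
```

```bash
python3 plan.py 547.8 -253.1 50 185.8 2 1
```

```text
t 11.08 pos [ 548.8 -249.    90.4] head -174.81 tilt [ 0.0027 -0.0013] F [ 0.06  0.1  -0.1 ] T [ 0.01  0.07 -0.06] w 1.000
level: rx -0.09 ry 0.15 deg
[[0, 0, -180.3, 0.07, -0.2, 2.02, 1.0], [0, 0, -180.3, -0.07, 0.2, 2.02, 1.0]]
```

Emit:
jog_arm --pt "0 0.1 -0.6 0.14 -0.4 1.0 1" --pt "0 0 0 0 0 2 1" --pt "0 0 0 0 0 2 1" --pt "0 0 0 0 0 1 1" --pt "0 0 0 0 0 0.2 1" --pt "0 0 0 0 0 0 1"

```text
time: 11.58
position: [0.5494, -0.2527, 0.0272]
ee_rot: [-0.049, 0.999, -0.002, 0.002]
contact_force: [-0.4, -0.1, -0.4]
gripper_width: 0.998
```

```bash
python3 plan.py 547.8 -253.1 11.7 -174.2 2 1;python3 - <<'E'
from h import *
S=cap('scene')
cv2.imwrite('pics/s1.png',cv2.resize(S['color'][250:325,245:345],(800,600),interpolation=cv2.INTER_CUBIC))
E
```

```text
t 11.58 pos [ 549.4 -252.7   27.2] head -174.37 tilt [ 0.0038 -0.0032] F [-0.36 -0.12 -0.35] T [-0.02 -0.01 -0.04] w 0.998
level: rx -0.20 ry 0.20 deg
[[0, 0, -0.1, 0.08, -0.01, 0.77, 1.0], [0, 0, -0.1, 0.08, -0.01, 0.77, 1.0]]
```

View pics/s1.png

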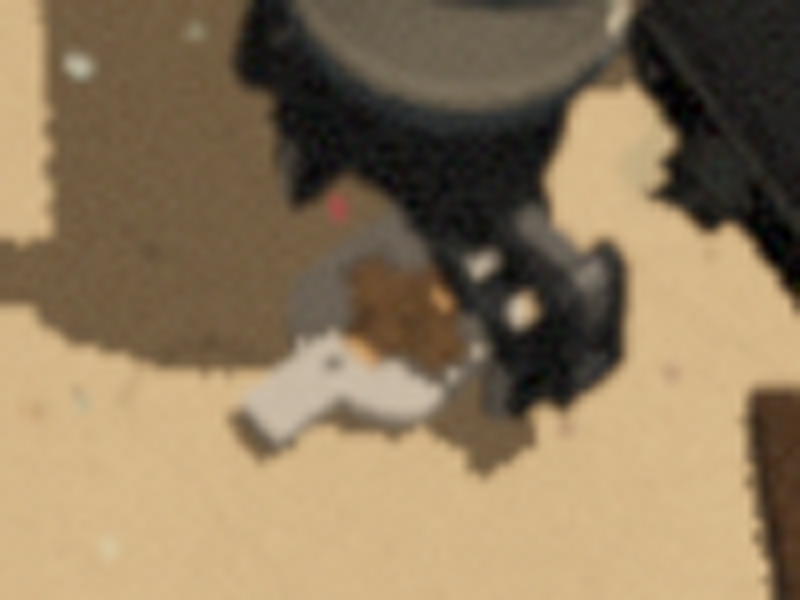

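Emit:
jog_arm --pt "-0.2 0.2 -0.2 0.15 0 0.7 1" --pt "0 0 0 0 0 0.6 1" --pt "0 0 0 0 0 0.1 1" --pt "0 0 0 0 0 0 1"

```text
time: 11.97
position: [0.5492, -0.2533, 0.0145]
ee_rot: [-0.051, 0.999, -0.001, 0.001]
contact_force: [-0.1, 0.7, 0.1]
gripper_width: 1.0
```

```bash
python3 plan.py 547.8 -253.1 11.7 -174.2 1 1
```

```text
t 11.97 pos [ 549.2 -253.3   14.5] head -174.14 tilt [ 0.0028 -0.0016] F [-0.08  0.71  0.14] T [0.02 0.03 0.02] w 1.000
level: rx -0.11 ry 0.15 deg
[[0, 0, 0.1, 0.14, 0.04, 0.28, 1.0]]
```

Emit:
jog_arm --pt "-0.1 0.15 0 0.14 0 0.25 1" --pt "0 0 0 0 0 0 1" --pt "0 0 0 0 0 0 0.5" --pt "0 0 0 0 0 0 0.3" --pt "0 0 0 0 0 0 0.3" --pt "0 0 0 0 0 0 0.3" --pt "0 0 0 0 0 0 0.3" --pt "0 0 0 0 0 0 0.3"

```text
time: 12.63
position: [0.5479, -0.2528, 0.013]
ee_rot: [-0.051, 0.999, 0.0, 0.0]
contact_force: [-0.0, 1.3, -1.8]
gripper_width: 0.665
```

```bash
python3 plan.py
```

```text
t 12.63 pos [ 547.9 -252.8   13. ] head -174.16 tilt [0.0005 0.0007] F [-0.04  1.28 -1.78] T [-0.06  0.03  0.02] w 0.665
level: rx 0.04 ry 0.03 deg
```

Emit:
jog_arm --pt "0 0 0 0 0 -0.5 0.3" --pt "0 0 0 0 0 -1.5 0.3" --pt "0 0 0 0 0 -2.5 0.3" --pt "0 0 0 0 0 -2.5 0.3" --pt "0 0 0 0 0 -1.5 0.3" --pt "0 0 0 0 0 -0.5 0.3"

```text
time: 13.13
position: [0.5466, -0.2527, 0.1059]
ee_rot: [-0.051, 0.999, 0.001, -0.002]
contact_force: [1.0, -0.2, -0.5]
gripper_width: 0.669
```

```bash
python3 plan.py 566.2 10 106 -263 15 0.3
```

```text
t 13.13 pos [ 546.6 -252.7  105.9] head -174.17 tilt [-0.0034  0.0023] F [ 1.04 -0.21 -0.51] T [-0.03 -0.03 -0.03] w 0.669
level: rx 0.15 ry -0.18 deg
[[0, 0, 5.9, -0.31, 1.73, -0.0, 0.3], [0, 0, 5.9, -0.13, 1.75, -0.0, 0.3], [0, 0, 5.9, 0.05, 1.76, -0.0, 0.3], [0, 0, 5.9, 0.23, 1.74, -0.0, 0.3], [0, 0, 5.9, 0.41, 1.71, -0.0, 0.3], [0, 0, 5.9, 0.59, 1.66, -0.0, 0.3], [0, 0, 5.9, 0.75, 1.59, -0.0, 0.3], [0, 0, 5.9, 0.91, 1.5, -0.0, 0.3], [0, 0, 5.9, 1.06, 1.4, -0.0, 0.3], [0, 0, 5.9, 1.2, 1.28, -0.0, 0.3], [0, 0, 5.9, 1.33, 1.15, -0.0, 0.3], [0, 0, 5.9, 1.44, 1.01, -0.0, 0.3]]
[[0, 0, 5.9, 1.54, 0.85, -0.0, 0.3], [0, 0, 5.9, 1.61, 0.69, -0.0, 0.3], [0, 0, 5.9, 1.68, 0.52, -0.0, 0.3]]
```

Emit:
jog_arm --pt "0 0 5.9 -0.3 1.7 0 0.3" --pt "0 0 5.9 -0.15 1.75 0 0.3" --pt "0 0 5.9 0.05 1.75 0 0.3" --pt "0 0 5.9 0.25 1.75 0 0.3" --pt "0 0 5.9 0.4 1.7 0 0.3" --pt "0 0 5.9 0.6 1.65 0 0.3" --pt "0 0 5.9 0.75 1.6 0 0.3" --pt "0 0 5.9 0.9 1.5 0 0.3" --pt "0 0 5.9 1.05 1.4 0 0.3" --pt "0 0 5.9 1.2 1.3 0 0.3" --pt "0 0 5.9 1.35 1.15 0 0.3" --pt "0 0 5.9 1.45 1.0 0 0.3"

```text
time: 14.13
position: [0.5666, -0.0384, 0.105]
ee_rot: [0.562, 0.827, -0.001, -0.001]
contact_force: [0.1, -0.7, -1.0]
gripper_width: 0.664
```

```bash
python3 plan.py 566.2 26.2 100 94 4 0.3
```

```text
t 14.13 pos [566.6 -38.4 105. ] head 111.61 tilt [-0.0019 -0.0009] F [ 0.1  -0.7  -0.96] T [ 0.01 -0.01 -0.  ] w 0.664
level: rx -0.12 ry 0.01 deg
[[0, 0, 4.4, 1.51, 0.59, 0.13, 0.3], [0, 0, 4.4, 1.55, 0.47, 0.13, 0.3], [0, 0, 4.4, 1.58, 0.35, 0.13, 0.3], [0, 0, 4.4, 1.6, 0.23, 0.13, 0.3]]
```

Emit:
jog_arm --pt "-0.1 0 4.4 1.5 0.6 0.1 0.3" --pt "0 0 4.4 1.5 0.45 0.1 0.3" --pt "0 0 4.0 1.5 0.35 0.1 0.3" --pt "0 0 2.5 1.0 0.1 0.1 0.3" --pt "0 0 0 0 0 0 0.3" --pt "0 0 0 0 0 0 0.3"

```text
time: 14.63
position: [0.5654, 0.0248, 0.0987]
ee_rot: [0.673, 0.739, -0.001, -0.001]
contact_force: [-1.4, 0.0, -0.6]
gripper_width: 0.669
```

```bash
python3 plan.py 566.2 26.2 80 94 1 0.3;  python3 - <<'E'
from h import *
S=cap('scene')
cv2.imwrite('pics/ov4.png',cv2.resize(S['color'][160:235,190:290],(800,600),interpolation=cv2.INTER_CUBIC))
E
```

```text
t 14.63 pos [565.4  24.8  98.7] head 95.33 tilt [-0.0025 -0.    ] F [-1.4   0.   -0.62] T [ 0.03  0.02 -0.01] w 0.669
level: rx -0.15 ry -0.01 deg
[[0, 0, 1.3, 0.14, 0.1, 1.87, 0.3]]
```

View pics/ov4.png

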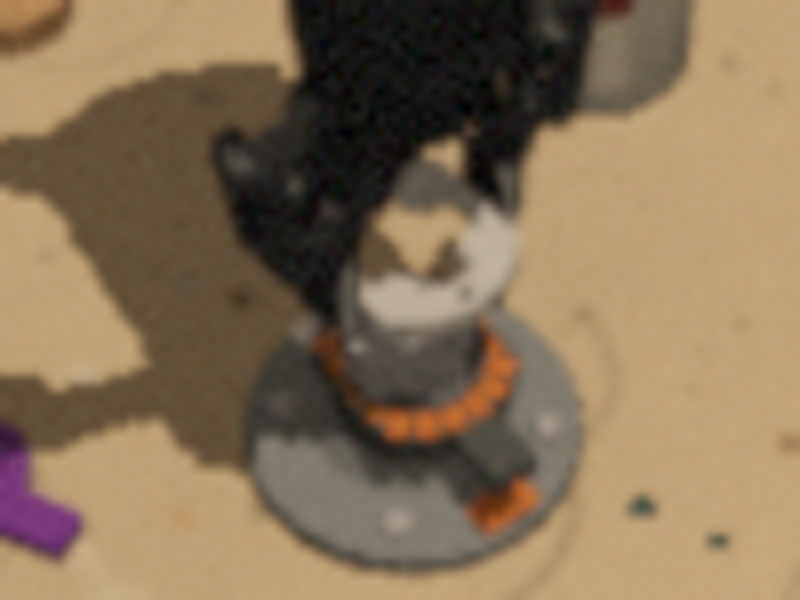

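Emit:
jog_arm --pt "-0.1 0 1.3 0.15 0.1 0.5 0.3" --pt "0 0 0 0 0 0.6 0.3" --pt "0 0 0 0 0 0.6 0.3" --pt "0 0 0 0 0 0 0.3" --pt "0 0 0 0 0 0 0.3"

```text
time: 15.1
position: [0.5662, 0.0236, 0.0793]
ee_rot: [0.682, 0.731, -0.0, -0.0]
contact_force: [0.2, 0.4, -0.9]
gripper_width: 0.673
```

```bash
python3 plan.py 566.2 26.2 68 94 1 0.3
```

```text
t 15.10 pos [566.2  23.6  79.3] head 93.95 tilt [-0.0011 -0.0001] F [ 0.15  0.44 -0.94] T [-0.02  0.    0.02] w 0.673
level: rx -0.06 ry 0.00 deg
[[0, 0, -0.1, 0.25, 0.01, 1.13, 0.3]]
```

Emit:
jog_arm --pt "0 0 0 0.27 0 0.2 0.3" --pt "0 0 0 0 0 0.4 0.3" --pt "0 0 0 0 0 0.3 0.3" --pt "0 0 0 0 0 0 0.3"

```text
time: 15.43
position: [0.5661, 0.0261, 0.0694]
ee_rot: [0.682, 0.731, -0.0, -0.0]
contact_force: [0.5, -0.5, -1.9]
gripper_width: 0.668
```

```bash
python3 plan.py 566.2 26.2 62 94 1 0.3
```

```text
t 15.43 pos [566.1  26.1  69.4] head 93.94 tilt [-0.0011 -0.0001] F [ 0.55 -0.48 -1.85] T [-0.04 -0.   -0.02] w 0.668
level: rx -0.06 ry 0.00 deg
[[0, 0, -0.1, 0.01, 0.01, 0.74, 0.3]]
```

Emit:
jog_arm --pt "0 0 0 0 0 0.3 0.3" --pt "0 0 0 0 0 0.3 0.3" --pt "0 0 0 0 0 0.2 0.3" --pt "0 0 0 0 0 0.15 0.3"

```text
time: 15.77
position: [0.5663, 0.0262, 0.0592]
ee_rot: [0.682, 0.731, -0.0, -0.0]
contact_force: [0.1, -0.6, -0.5]
gripper_width: 0.668
```

```bash
python3 plan.py 566.2 26.2 62 94 1 0.3
```

```text
t 15.77 pos [566.3  26.2  59.2] head 93.96 tilt [-0.0006 -0.0002] F [ 0.14 -0.64 -0.52] T [ 0.01  0.04 -0.01] w 0.668
level: rx -0.03 ry 0.01 deg
[[0, 0, -0.0, 0.0, -0.01, -0.28, 0.3]]
```

Emit:
jog_arm --pt "0 0 0 0 0 0.12 0.3" --pt "0 0 0 0 0 0.12 0.3" --pt "0 0 0 0 0 0.12 0.3"

```text
time: 16.02
position: [0.5662, 0.0262, 0.0551]
ee_rot: [0.682, 0.731, -0.0, -0.0]
contact_force: [0.8, 0.1, -0.9]
gripper_width: 0.667
```

```bash
python3 plan.py
```

```text
t 16.02 pos [566.2  26.2  55.1] head 93.95 tilt [-0.0009 -0.0002] F [ 0.83  0.09 -0.92] T [ 0.03  0.07 -0.03] w 0.667
level: rx -0.05 ry 0.01 deg
```

Emit:
jog_arm --pt "0 0 0 0 0 0.15 0.3" --pt "0 0 0 0 0 0.2 0.3" --pt "0 0 0 0 0 0.2 0.3" --pt "0 0 0 0 0 0.2 0.3" --pt "0 0 0 0 0 0.1 0.3"

```text
time: 16.43
position: [0.5661, 0.0262, 0.0465]
ee_rot: [0.682, 0.731, -0.0, -0.0]
contact_force: [-2.5, -0.9, 9.1]
gripper_width: 0.664
```

```bash
python3 plan.py
```

```text
t 16.43 pos [566.1  26.2  46.5] head 93.96 tilt [-0.0005 -0.0002] F [-2.45 -0.86  9.14] T [-0.06  0.69 -0.01] w 0.664
level: rx -0.03 ry 0.01 deg
```

Emit:
jog_arm --pt "0 0 0 0 0 -0.2 0.3" --pt "0 0 0 0 0 0 0.3"

```text
time: 16.6
position: [0.5662, 0.0261, 0.0487]
ee_rot: [0.682, 0.731, -0.0, -0.0]
contact_force: [-2.2, -0.6, 7.0]
gripper_width: 0.666
```

```bash
python3 plan.py;  python3 - <<'E'
from h import *
S=cap('scene');T=cap('top')
cv2.imwrite('pics/f1.png',cv2.resize(S['color'][175:235,200:280],(800,600),interpolation=cv2.INTER_CUBIC))
cv2.imwrite('pics/f1t.png',cv2.resize(T['color'][180:255,210:310],(800,600),interpolation=cv2.INTER_CUBIC))
E
```

```text
t 16.60 pos [566.2  26.1  48.7] head 93.96 tilt [-0.0004 -0.0003] F [-2.25 -0.6   7.  ] T [-0.07  0.55 -0.02] w 0.666
level: rx -0.02 ry 0.02 deg
```

View pics/f1.png

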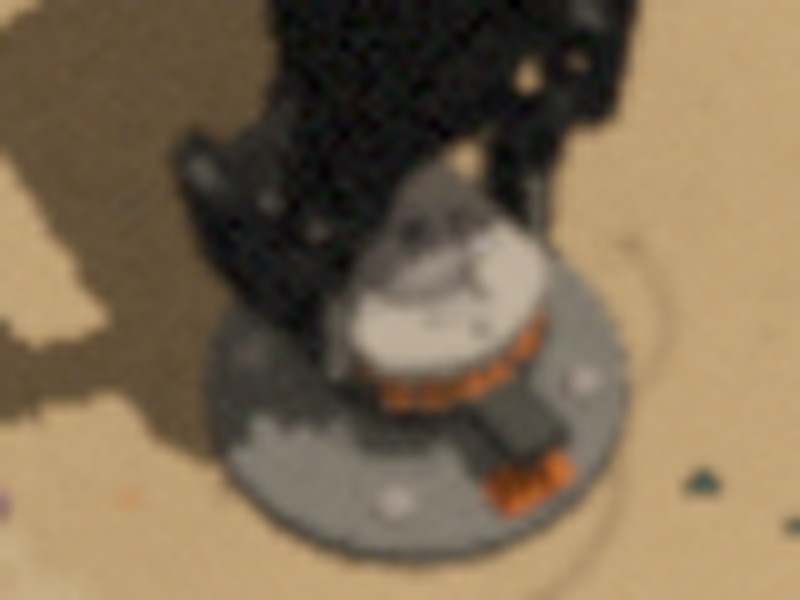

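The gripped fingertips reach below the separator and are landing on the disc's rim. Contact started at TCP ≈ 51 mm. I'll lift it, rest it turned on the spline ends, regrip about 8 mm higher on the pads, and try again.

Emit:
jog_arm --pt "0 0 0 0 0 -0.4 0.3" --pt "0 0 0 0 0 -0.5 0.3" --pt "0 0 0 0 0 -0.4 0.3" --pt "0 0 0 0 0 0 0.3"

```text
time: 17.03
position: [0.5665, 0.0262, 0.0627]
ee_rot: [0.682, 0.731, -0.0, 0.0]
contact_force: [1.3, -0.2, -0.8]
gripper_width: 0.669
```

```bash
python3 plan.py 566.2 26.2 63 119 5 0.3
```

```text
t 17.03 pos [566.5  26.2  62.7] head 93.96 tilt [ 0.0003 -0.0003] F [ 1.3  -0.15 -0.8 ] T [-0.03 -0.03  0.04] w 0.669
level: rx 0.01 ry 0.02 deg
[[0, 0, -5.0, 0.0, -0.01, -0.01, 0.3], [0, 0, -5.0, 0.0, -0.01, -0.01, 0.3], [0, 0, -5.0, 0.0, -0.01, -0.01, 0.3], [0, 0, -5.0, 0.0, -0.01, -0.01, 0.3], [0, 0, -5.0, 0.0, -0.01, -0.01, 0.3]]
```

Emit:
jog_arm --pt "0 0 -5 0 0 0 0.3" --pt "0 0 -5 0 0 0 0.3" --pt "0 0 -5 0 0 0 0.3" --pt "0 0 -5 0 0 0 0.3" --pt "0 0 -5 0 0 0 0.3" --pt "0 0 0 0 0 0 0.3"

```text
time: 17.53
position: [0.5669, 0.0261, 0.0635]
ee_rot: [0.499, 0.866, 0.0, 0.001]
contact_force: [-0.1, -0.3, -0.7]
gripper_width: 0.667
```

Emit:
jog_arm --pt "0 0 0 0 0 0.15 0.3" --pt "0 0 0 0 0 0.12 0.3" --pt "0 0 0 0 0 0.08 0.3"

```text
time: 17.78
position: [0.5671, 0.0261, 0.0599]
ee_rot: [0.503, 0.864, 0.0, 0.001]
contact_force: [0.5, -0.7, -1.4]
gripper_width: 0.667
```

```bash
python3 plan.py
```

```text
t 17.78 pos [567.1  26.1  59.9] head 119.65 tilt [ 0.0023 -0.0004] F [ 0.52 -0.69 -1.35] T [ 0.01  0.03 -0.  ] w 0.667
level: rx 0.10 ry 0.08 deg
```

Emit:
jog_arm --pt "0.1 0.1 0 0.05 -0.05 0.08 0.3" --pt "0 0 0 0 0 0.08 0.3"

```text
time: 17.95
position: [0.5663, 0.0263, 0.0581]
ee_rot: [0.504, 0.864, 0.0, -0.0]
contact_force: [-1.7, 0.2, 3.7]
gripper_width: 0.666
```

Emit:
jog_arm --pt "0 0 0 0 0 0.05 0.3"

```text
time: 18.03
position: [0.5663, 0.0263, 0.0576]
ee_rot: [0.504, 0.864, 0.0, -0.0]
contact_force: [-1.9, -0.2, 4.3]
gripper_width: 0.669
```

```bash
python3 plan.py
```

```text
t 18.03 pos [566.3  26.3  57.6] head 119.43 tilt [-0.0004  0.0003] F [-1.86 -0.23  4.3 ] T [0.01 0.24 0.07] w 0.669
level: rx -0.01 ry -0.03 deg
```

Emit:
jog_arm --pt "0 0 0 0 0 -0.03 0.67" --pt "0 0 0 0 0 0 0.8" --pt "0 0 0 0 0 0 0.85" --pt "0 0 0 0 0 0 0.85" --pt "0 0 0 0 0 -0.4 0.85" --pt "0 0 0 0 0 -0.45 0.85" --pt "0 0 0 0 0 0 0.85"

```text
time: 18.62
position: [0.5664, 0.0263, 0.0671]
ee_rot: [0.505, 0.863, 0.0, -0.0]
contact_force: [0.4, 0.3, -0.3]
gripper_width: 0.847
```

```bash
python3 plan.py 566.2 26.2 66.7 119.4 1 1;  python3 - <<'E'
from h import *
S=cap('scene')
cv2.imwrite('pics/f2.png',cv2.resize(S['color'][170:230,200:280],(800,600),interpolation=cv2.INTER_CUBIC))
E
```

```text
t 18.62 pos [566.4  26.3  67.1] head 119.36 tilt [-0.0005  0.0003] F [ 0.42  0.26 -0.32] T [ 0.04 -0.06 -0.  ] w 0.847
level: rx -0.02 ry -0.03 deg
[[0, 0, -0.0, -0.0, -0.02, 0.04, 1.0]]
```

View pics/f2.png

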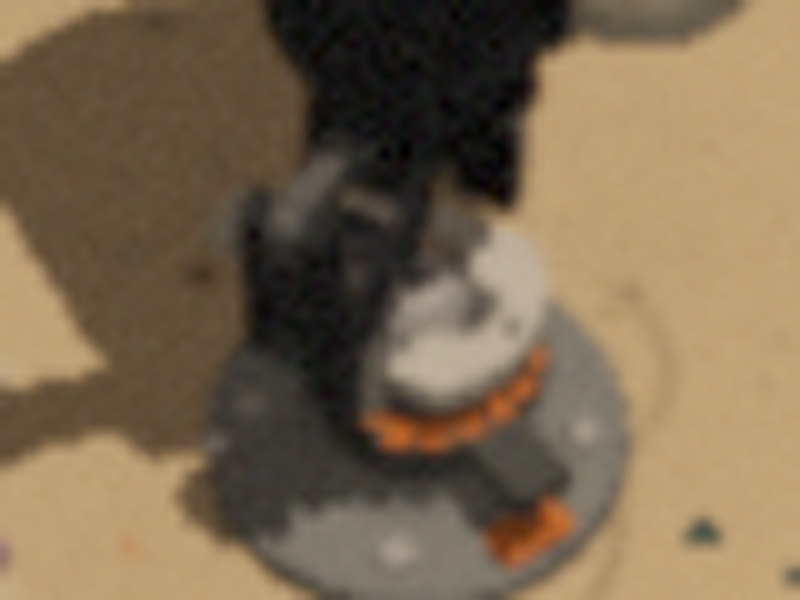

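Emit:
jog_arm --pt "0 0 0 0 0 0.05 0.85" --pt "0 0 0 0 0 0 0.5" --pt "0 0 0 0 0 0 0.3" --pt "0 0 0 0 0 0 0.3" --pt "0 0 0 0 0 0 0.3" --pt "0 0 0 0 0 0 0.3"

```text
time: 19.17
position: [0.5664, 0.0263, 0.0667]
ee_rot: [0.505, 0.863, 0.0, -0.0]
contact_force: [-0.5, 0.7, 3.7]
gripper_width: 0.665
```

Emit:
jog_arm --pt "0 0 0 0 0 -0.25 0.3" --pt "0 0 0 0 0 -0.2 0.3" --pt "0 0 0 0 0 0 0.3"

```text
time: 19.42
position: [0.5662, 0.0263, 0.0712]
ee_rot: [0.505, 0.863, -0.0, -0.0]
contact_force: [-0.0, 0.3, -1.1]
gripper_width: 0.663
```

```bash
python3 plan.py 566.2 26.2 71 94 5 0.3;  python3 - <<'E'
from h import *
S=cap('scene')
cv2.imwrite('pics/f3.png',cv2.resize(S['color'][170:230,200:280],(800,600),interpolation=cv2.INTER_CUBIC))
E
```

```text
t 19.42 pos [566.2  26.3  71.2] head 119.36 tilt [-0.0008  0.0004] F [-0.01  0.26 -1.15] T [-0.02 -0.07  0.03] w 0.663
level: rx -0.03 ry -0.04 deg
[[0, 0, 5.1, -0.0, -0.0, 0.0, 0.3], [0, 0, 5.1, -0.0, -0.0, 0.0, 0.3], [0, 0, 5.1, -0.0, -0.0, 0.0, 0.3], [0, 0, 5.1, -0.0, -0.0, 0.0, 0.3], [0, 0, 5.1, -0.0, -0.0, 0.0, 0.3]]
```

View pics/f3.png

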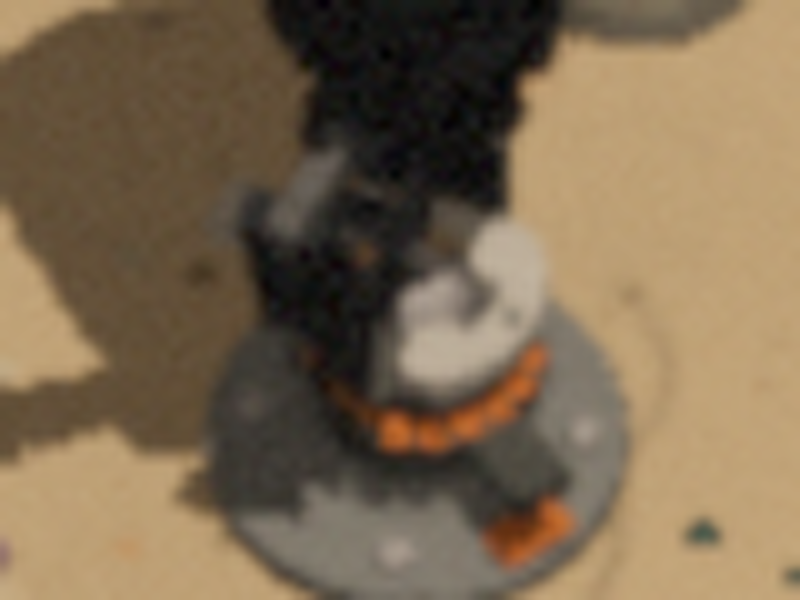

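Emit:
jog_arm --pt "0 0 5 0 0 0 0.3" --pt "0 0 5 0 0 0 0.3" --pt "0 0 5 0 0 0 0.3" --pt "0 0 5 0 0 0 0.3" --pt "0 0 5 0 0 0 0.3" --pt "0 0 0 0 0 0 0.3" --pt "0 0 0 0 0 0 0.3"

```text
time: 20.05
position: [0.5657, 0.0263, 0.0706]
ee_rot: [0.686, 0.728, -0.0, -0.001]
contact_force: [0.4, -0.0, -0.1]
gripper_width: 0.661
```

```bash
python3 plan.py 566.2 26.2 66 94 1 0.3
```

```text
t 20.05 pos [565.7  26.3  70.6] head 93.37 tilt [-0.0019  0.0004] F [ 0.38 -0.01 -0.08] T [-0.03  0.01  0.03] w 0.661
level: rx -0.11 ry -0.03 deg
[[0, 0, -0.6, -0.02, 0.05, 0.46, 0.3]]
```

Emit:
jog_arm --pt "-0.1 0 -0.6 0 0.05 0.2 0.3" --pt "0 0 0 0 0 0.2 0.3" --pt "0 0 0 0 0 0.15 0.3" --pt "0 0 0 0 0 0.1 0.3" --pt "0 0 0 0 0 0.1 0.3"

```text
time: 20.47
position: [0.5661, 0.0263, 0.0622]
ee_rot: [0.678, 0.735, 0.0, -0.0]
contact_force: [0.1, 0.1, -0.7]
gripper_width: 0.666
```

```bash
python3 plan.py
```

```text
t 20.47 pos [566.1  26.3  62.2] head 94.56 tilt [-0.0002  0.0005] F [ 0.07  0.12 -0.69] T [-0.01 -0.01  0.03] w 0.666
level: rx -0.01 ry -0.03 deg
```

Emit:
jog_arm --pt "0 0 0.4 0 0 0.15 0.3" --pt "0 0 0 0 0 0.2 0.3" --pt "0 0 0 0 0 0.2 0.3" --pt "0 0 0 0 0 0.15 0.3" --pt "0 0 0 0 0 0.1 0.3"

```text
time: 20.88
position: [0.566, 0.0263, 0.0532]
ee_rot: [0.681, 0.732, 0.0, -0.0]
contact_force: [0.1, 0.5, -1.0]
gripper_width: 0.662
```

Emit:
jog_arm --pt "0 0 0 0 0 0.08 0.3" --pt "0 0 0 0 0 0.08 0.3"

```text
time: 21.05
position: [0.5661, 0.0263, 0.0514]
ee_rot: [0.681, 0.732, 0.0, -0.0]
contact_force: [-0.4, -0.7, 3.1]
gripper_width: 0.665
```

Emit:
jog_arm --pt "0 0 0 0 0 0.05 0.3"

```text
time: 21.13
position: [0.5661, 0.0263, 0.0509]
ee_rot: [0.681, 0.732, 0.0, -0.0]
contact_force: [-1.2, -0.7, 3.7]
gripper_width: 0.663
```

```bash
python3 plan.py
```

```text
t 21.13 pos [566.1  26.3  50.9] head 94.18 tilt [-0.0004  0.0005] F [-1.24 -0.73  3.66] T [-0.05  0.35  0.  ] w 0.663
level: rx -0.02 ry -0.03 deg
```

Emit:
jog_arm --pt "0 0 0 0 0 -0.03 0.67" --pt "0 0 0 0 0 0 0.75" --pt "0 0 0 0 0 0 1" --pt "0 0 0 0 0 0 1" --pt "0 0 0 0 0 0 1" --pt "0 0 0 0 0 0 1"

```text
time: 21.63
position: [0.5665, 0.0264, 0.0515]
ee_rot: [0.681, 0.732, 0.0, 0.0]
contact_force: [-0.6, 0.2, -0.4]
gripper_width: 1.001
```

Emit:
jog_arm --pt "0 0 0 0 0 -0.8 1" --pt "0 0 0 0 0 -2 1" --pt "0 0 0 0 0 -3 1" --pt "0 0 0 0 0 -3 1" --pt "0 0 0 3 0 -1 1" --pt "0 0 0 4 0 0 1" --pt "0 0 0 4 0 0 1" --pt "0 0 0 4 0 0 1" --pt "0 0 0 4 0 0 1" --pt "0 0 0 3 0 0 1" --pt "0 0 0 0 0 0 1"

```text
time: 22.55
position: [0.5509, 0.2536, 0.1618]
ee_rot: [0.683, 0.73, 0.003, 0.001]
contact_force: [-1.4, -0.8, -0.3]
gripper_width: 1.0
```

```bash
python3 plan.py;  python3 - <<'E'
from h import *
S=cap('scene','scene_end.png');T=cap('top','top_end.png')
a=cv2.resize(S['color'][180:240,205:285],(400,300),interpolation=cv2.INTER_CUBIC)
b=cv2.resize(T['color'][186:246,220:300],(400,300),interpolation=cv2.INTER_CUBIC)
cv2.imwrite('pics/end.png',cv2.resize(np.hstack([a,b]),(800,300)))
E
```

```text
t 22.55 pos [550.9 253.6 161.8] head 93.81 tilt [0.0058 0.0032] F [-1.37 -0.84 -0.34] T [ 0.05  0.04 -0.  ] w 1.000
level: rx 0.35 ry -0.16 deg
```

View pics/end.png

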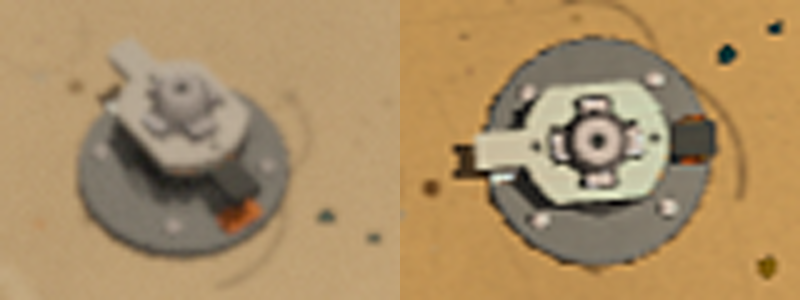

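View pics/top_end.png

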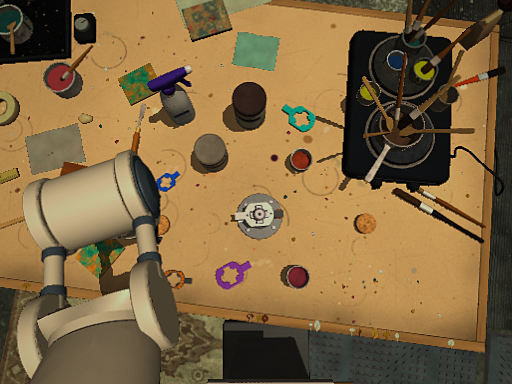

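```bash
python3 - <<'E'
from m import *
S=cap('scene');T=cap('top')
vis=[];r={}
for n,c,x,y in(('top',T,257,215),('scene',S,240,200)):
    b,h,f=roi(c,x,y,26,16);H,Sa,V=h[...,0],h[...,1],h[...,2]
    if n=='top': m=(Sa<70)&(V>165)
    else: m=(V>115)&(Sa<75)
    v=b.copy();t=biggest(m);cv2.drawContours(v,[t],-1,(0,0,255),1)
    F=fill(t,b.shape);k=150 if n=='top' else 120
    B=cv2.morphologyEx(F,cv2.MORPH_OPEN,cv2.getStructuringElement(cv2.MORPH_ELLIPSE,(k,k)));bc=biggest(B>0);cv2.drawContours(v,[bc],-1,(255,0,0),1)
    tb=biggest(cv2.morphologyEx(F&~B,cv2.MORPH_OPEN,np.ones((40,40)))>0);cv2.drawContours(v,[tb],-1,(0,255,0),1)
    r[n]=(f(cen(bc)),f(cen(tb)));vis.append(cv2.resize(v,(400,400)))
cv2.imwrite('pics/end2.png',np.hstack(vis))
for i,nm in((0,'body'),(1,'tab')):
    P,e=tri(T,r['top'][i],S,r['scene'][i]);print(nm,(P*1e3).round(1),round(e*1e3,1),'top@56',(onz(T,*r['top'][i],.056)*1e3).round(1),'scene@56',(onz(S,*r['scene'][i],.056)*1e3).round(1))
E
```

```text
body [567.1  27.5  53.6] 0.8 top@56 [567.3  27.4  56. ] scene@56 [565.8  26.1  56. ]
tab [603.   61.7 -55. ] 74.6 top@56 [563.4  75.7  56. ] scene@56 [588.  -26.1  56. ]
```

View pics/end2.png

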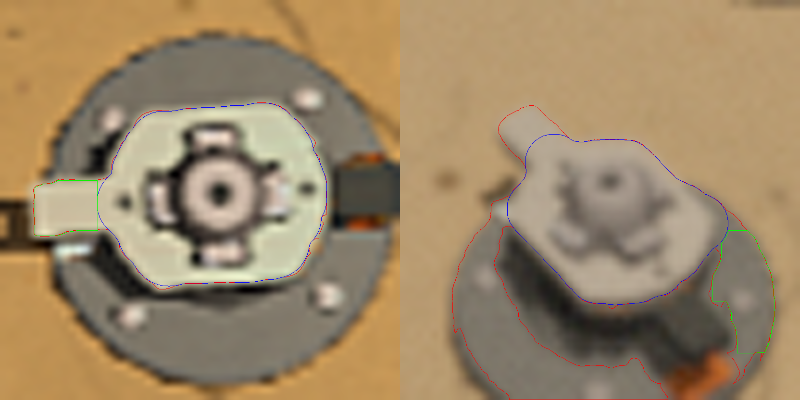

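Emit:
jog_arm --pt "0 0 0 0 0 0 1" --pt "0 0 0 0 0 0 1" --pt "0 0 0 0 0 0 1"

```text
time: 23.0
position: [0.552, 0.2444, 0.1615]
ee_rot: [0.686, 0.728, 0.002, 0.001]
contact_force: [0.4, -0.0, -0.2]
gripper_width: 0.997
```

```bash
python3 - <<'E'
import cv2,numpy as np
a=cv2.imread('pics/top0.png').astype(int);b=cv2.imread('pics/top_end.png').astype(int)
for n,(x,y) in dict(jar=(210,152),plum=(295,277),oxide=(300,160)).items(): print(n,np.abs(a[y-18:y+18,x-18:x+18]-b[y-18:y+18,x-18:x+18]).mean().round(2))
from plant import ctrl
print(ctrl.hand_in())
E
```

```text
jar 1.5
plum 1.76
oxide 1.82
the job is handed in; nothing more can be done
None
```

Both plates are on the hub and the job is handed in, at 23 s of the 72 s allowed. The orange-lined disc went on first with its tab at the orange mark. The bare separator is on top with its tab at the white mark.

- **Hub angle:** the camera showed the hub about 2.5° off the base axes. Both plates dropped into the grooves without a turning search.
- **Disc:** it met the column with the wrist reading about 5 N. That was at tool height 32.8 mm, near the 33.7 mm I expected for fully home.
- **Separator, first try:** the fingertips reached below the plate and landed on the disc's rim. The wrist force reached about 9 N, so the sprung column must have given slightly. I lifted the plate, rested it turned on the spline ends, gripped it about 8 mm higher and lowered it again.
- **Separator, second try:** it touched down at about 3.7 N, 15.6 mm below the spline ends, against 16 mm expected. I cannot rule out that the fingertips touched the disc slightly before the plate did.

Last checks:
- **Seating:** in the pictures the separator looks flat and centred, with the spline ends standing clear above it. The two views gave its top at 53.6 mm against 56 mm expected. The two views also read other known heights a few millimetres low.
- **Tab direction:** the separator's tab lies at 94.6° by the top view, against 94° intended. The outline I tried to take of that tab in the scene view failed, so this rests on the top view alone.
- **Bystanders:** the jar and both tins look unmoved in the top view, and the gripper stands well clear of everything.

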